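Hang tumblers on the ware board and wedge it tight

TASK

Clear the offcut from the front of the cradle into the scrap tray and hang every square tumbler upside down on a drying peg of the ware board, one to a peg. Once they all hang there, drive the wooden wedge, thin end first and straight side against the board, into the gap between board and slanted cheek until the board is jammed tight against the end stop, and leave it there. Leave the mug, the bowl, the bottle and the small round cup standing where they are.

Things in the scene. Friction and masses are not known exactly. Their poses are not given: they have to be found in the camera images.
- cradle: Fixed wooden cradle (pose varies), z up. Origin: on the bench, under the middle of the ware board's place. Base 12 mm thick, x = -65 to 65, y = -210 to 174 mm. Low lips (top z = 24 mm) with inner faces at x = -51 and 51 mm hold the board in x. The board lies lengthwise along y between end stop (+y) and slanted cheek (-y).
- end_stop (a point): Point on the inner face of the cradle's end stop (cradle x = 0, y = 150 mm, z = 36 mm). The face is square to y; the stop's top is at z = 52 mm.
- channel_mouth (a point): Mouth of the wedge channel: on its floor, where the straight side of the wedge runs (cradle x = -50, y = -150, z = 12 mm). The channel runs along +x between the board's -y end and the cheek (x = -50 to 50, top z = 52 mm), whose inner face slants from y = -175.2 mm at x = -50 to y = -158.3 mm at x = 50. The far end is open.
- apron (a point): Centre of the bare apron in front of the channel mouth, same floor level z = 12 mm: cradle x = -160 to -65, y = -210 to -135 mm (this point: x = -112, y = -172 mm). The wedge slides over it.
- board: Loose plywood ware board, about 0.4 kg, 100 (x) x 300 (y) x 24 mm, in the cradle, axes along the cradle's. Origin: centre of its underside, 12 mm above the bench. It starts 2 to 6 mm short of the end stop (cradle y = -2 to -6 mm); tight against the stop its origin is at cradle y = 0. Three upright drying pegs stand in a row along its y, 100 mm apart.
- peg0 (a point): Centre of the flat top of a drying peg of the ware board (y = -100 mm on the board), 83 mm above the board's top face, 119 mm above the bench. Shaft 18 mm, head 28 mm in diameter and 6 mm thick.
- peg1 (a point): Centre of the flat top of a drying peg of the ware board (y = 0 mm on the board), 83 mm above the board's top face, 119 mm above the bench. Shaft 18 mm, head 28 mm in diameter and 6 mm thick.
- peg2 (a point): Centre of the flat top of a drying peg of the ware board (y = 100 mm on the board), 83 mm above the board's top face, 119 mm above the bench. Shaft 18 mm, head 28 mm in diameter and 6 mm thick.
- tumbler0: Square terracotta tumbler, outside 56 x 56 x 80 mm, walls and floor 5 mm, about 0.14 kg. Starts lying on its side on the bench. x axis: from closed end (x = -40 mm) to open mouth (x = +40 mm); level at the start, straight down when upside down. Origin: mid-length on the side it lay on; its centre is 28 mm along +z. Two or three of the tumblers are present, else None.
- tumbler1: Square terracotta tumbler, outside 56 x 56 x 80 mm, walls and floor 5 mm, about 0.14 kg. Starts lying on its side on the bench. x axis: from closed end (x = -40 mm) to open mouth (x = +40 mm); level at the start, straight down when upside down. Origin: mid-length on the side it lay on; its centre is 28 mm along +z. Two or three of the tumblers are present, else None.
- tumbler2: Square terracotta tumbler, outside 56 x 56 x 80 mm, walls and floor 5 mm, about 0.14 kg. Starts lying on its side on the bench. x axis: from closed end (x = -40 mm) to open mouth (x = +40 mm); level at the start, straight down when upside down. Origin: mid-length on the side it lay on; its centre is 28 mm along +z. Two or three of the tumblers are present, else None.
- tumbler0_floor (a point): Centre of the inside floor face of tumbler0 (x = -35 mm, z = 28 mm in its frame): meets the top of the peg when it is hung there, up to 13 mm off-centre since the fit is loose; the rim then hangs 8 mm clear of the board.
- tumbler1_floor (a point): Centre of the inside floor face of tumbler1 (x = -35 mm, z = 28 mm in its frame): meets the top of the peg when it is hung there, up to 13 mm off-centre since the fit is loose; the rim then hangs 8 mm clear of the board.
- tumbler2_floor (a point): Centre of the inside floor face of tumbler2 (x = -35 mm, z = 28 mm in its frame): meets the top of the peg when it is hung there, up to 13 mm off-centre since the fit is loose; the rim then hangs 8 mm clear of the board.
- wedge: Loose light wood wedge, 0.09 kg, lying flat, 130 mm long, 40 mm high. x axis to the thin tip (x = 65; butt x = -65 mm). Thickness 10 mm at tip, 32 at butt: +y face straight at y = 11 mm (goes against the board), -y face slants (y = 1 at tip, -21 mm at butt). Origin: underside, mid-length.
- wedge_butt (a point): Centre of the wedge's butt end (wedge x = -65, y = -5, z = 20 mm), to push on. When the wedge is home its butt stands about 40 mm out of the channel mouth (wedge origin at about cradle x = -25, y = -161, z = 12 mm). The last stretch, with the board sliding, takes a push of about 3 to 8 N (waxed wood); press on to 12 to 20 N to jam it: it then stays by friction.
- offcut: Loose dark wooden offcut, 50 (x) x 28 (y) x 34 mm (z), 0.04 kg, left on the cradle's apron in the way of the wedge. Origin: centre of its underside.
- tray: Grey open scrap tray, fixed for the job, 120 (x) x 130 (y) mm outside, 35 mm high, walls and floor 5 mm. Origin: centre of its underside.
- mug: Blue glazed mug, a bystander, 85 mm high, origin under its centre.
- bowl: White glazed bowl, a bystander, 110 mm across, origin under its centre.
- oxide_bottle: Amber glass bottle, a bystander, 150 mm high, origin under its centre.
- glaze_cup: Small round white cup, a bystander, 60 mm high, origin under its centre.

How it is judged:
By the outcome, as a careful person would: the job done as asked, in the order asked, and still so for the second after the job is handed in, with the robot touching nothing.
Of tumbler0, tumbler1, tumbler2 only 2 to 3 are there at a start; the rules pass over those that are not, and their reading is None.
At some moment in a run one of wedge, offcut, tumbler0, tumbler1, tumbler2 may be knocked a few centimetres aside while the robot is not near it.
It also fails if it takes over 210 s, if anything falls off the work surface, if the arm or the gripper's body presses on something with over 40 N, if the wrist force passes 120 N, or if a joint passes its speed limit or range.

ROBOT

A 6-joint arm with a two-finger parallel gripper is mounted at the origin on the work surface. World frame = base frame: x ahead of the robot, y to its left, z up, the work surface at z = 0. Lengths are in m, angles in rad, forces in N, time in s.
With the tool pointing down it reaches from about 0.35 to 0.975 m from the base axis. Payload 4.9 kg.
Tool frame: the origin (TCP) lies midway between the tips of the shut fingers; the grasp point (between the pads) lies 19 mm behind it (manip.hold_point_z is the distance from the TCP to the grasp point, in m); z points along the fingers, y is the line along which they close (so a half turn about z gives the same grasp; the last joint's range is limited). The gripper opens to 85 mm and grips with 20 to 120 N. Pads are 22 mm wide; open, the fingers measure 114 mm over their backs; the gripper's body (76 mm by 85 mm) begins 54 mm behind the grasp point. The pads swing forward as they close: fully open they stand 13 mm farther back than shut.
Start: joints at [1.092, 0.053, 1.613, -0, 1.476, -0.119], TCP at [0.22, 0.585, 0.231] pointing down, gripper open.
Joint ranges: [-3.01, 3.01], [-1.01, 2.22], [0.06, 2.58], [-1.02, 4.17], [0.09, 2.62], [-3.14, 3.14]. Speed limits (rad/s): [2.57, 2.57, 3.14, 3.14, 3.14, 3.14].

INTERFACE

Orientations are given as a unit quaternion [w, x, y, z].
In Python, from plant import manip gives the robot as it stands. The module is installed in compiled form; this text tells all that it offers.
- The arm moves only by the shell command python3 -m jog 'ROWS' [OPENING]. ROWS is JSON, one flat list of numbers, 6 for each row, row after row: the shift along the tool's x, y, z in units of 0.1 m (1.0 is 0.1 m), then the turn, a rotation vector about the tool's x, y, z in units of 180 degrees (1.0 is 180 degrees). A call has 1 to 8 rows; each row is the pose to reach, as a shift and turn from the pose commanded when the call began, along the tool's axes at that moment, turning the shorter way round; what a row does not reach only later rows make up. A row lasts 1/8 s, in which the tool goes at most 62.5 mm and 10.7 degrees, less where a joint would pass 70% of its speed; a pose out of reach is approached as far as the arm can. A call with a number of a shift or a turn outside -1 to 1 is refused whole. A call with a gripper value outside its range is refused whole. OPENING is the finger opening in mm, from 0 to 85.4, set as the call begins (- or left out, the last holds). The fingers move at their own pace and stop on an object; the grip force is fixed at half the most. Time passes only in rows, so rows that repeat a pose let the fingers close. It gives the time, the measured TCP pose, the force, the opening and the grip force at its end, in the units of the state.
- manip.state(): the state, without advancing time (a new reading comes with each control period).
- manip.grab_frame(name): name is "scene" or "top" or "wrist"; returns a dict with "img" (400x640x3 uint8, blue, green, red), "z_map" (400x640 float32, m along the optical axis (not along the pixel's ray), 0 where there is no reading), "fx", "fy", "cx", "cy" (pixels), "distortion" ([k1, k2, p1, p2, k3] as OpenCV has them; the pictures are not rectified), "xyz" and "attitude" of the camera in the world; the wrist camera has in their place "T_tool_cam" (4x4, takes a point from camera to tool coordinates, whose origin is the TCP and whose axes are the flange's). Camera axes: x right, y up, looking along -z (the intrinsics and any distortion apply to the point x, -y, -z); pixel columns grow to the right and rows downward; lengths in m; the calibration is good to about 2 mm. A picture is of the moment at which its call begins: read the wrist's pose just before it.
- manip.job_done(): hands the job in; it is judged then, once.
The state is a dict: "time": time; "joint_pos": joint angles; "joint_vel": joint speeds; "joint_efforts": joint torques, N m; "tool_pos": TCP position; "tool_rot": TCP orientation; "contact_force": force on the tool from outside, world axes, zero at the start; "ft_torque": the same for the moment, N m; "gripper_width": opening from 0.0 (shut) to 1.0 (fully open); "grasp_force": force on a finger pad.
Only numpy, scipy, OpenCV 4.12 (cv2) and the standard library are available. Lean on these libraries where they do the work, as an engineer would, in place of code of your own. Each camera call takes 0.05 s, during which the arm holds its last target. There are 200 camera calls.

## Working session

There is one attempt and no reset: what is moved stays moved. The work goes in short steps, Python scripts to look and compute and a shell command to move; the robot and the scene stay as the last step left them, time stands still between calls to the robot, and variables do not carry over. Pictures are saved under pics/ and viewed, at most 17 in all, crops included, and the job is handed in when it is done.

```bash
mkdir -p pics; ls; cat > h.py <<'E'
import numpy as np, cv2
from plant import manip
from scipy.spatial.transform import Rotation as R
def rot(q): return R.from_quat([q[1],q[2],q[3],q[0]]).as_matrix()
def cloud(name):
    s=manip.state(); f=manip.grab_frame(name)
    if 'T_tool_cam' in f:
        T=np.eye(4);T[:3,:3]=rot(s['tool_rot']);T[:3,3]=s['tool_pos'];T=T@np.array(f['T_tool_cam'])
    else:
        T=np.eye(4);T[:3,:3]=rot(f['attitude']) if np.size(f['attitude'])==4 else np.array(f['attitude']);T[:3,3]=f['xyz']
    K=np.array([[f['fx'],0,f['cx']],[0,f['fy'],f['cy']],[0,0,1.]])
    h,w=f['z_map'].shape
    u,v=np.meshgrid(np.arange(w),np.arange(h))
    p=cv2.undistortPoints(np.stack([u,v],-1).reshape(-1,1,2).astype(np.float64),K,np.array(f['distortion'],float)).reshape(h,w,2)
    z=f['z_map'].astype(float)
    P=np.stack([p[...,0]*z,-p[...,1]*z,-z],-1)@T[:3,:3].T+T[:3,3]
    P[z==0]=np.nan
    return f['img'],P,T
E
python3 - <<'E'
from h import *
print(manip.state()); print(manip.hold_point_z)
for n in('scene','top','wrist'):
    i,P,T=cloud(n); cv2.imwrite(f'pics/{n}0.png',i); np.savez(f'{n}0.npz',i=i,P=P); print(n,T.round(3))
E
```

```text
pics
{'time': 0.0, 'joint_pos': array([ 1.09200439e+00,  5.33695647e-02,  1.61428643e+00, -7.28148703e-06,
        1.47601197e+00, -1.18990783e-01]), 'joint_vel': array([ 0.00113434,  0.00024369, -0.00172567, -0.00074049, -0.00072002,
        0.00167674]), 'joint_efforts': array([-5.83897563e-04, -3.93652046e+01, -3.70188046e+01, -1.49750817e-04,
        6.78429191e-03,  4.29230710e-06]), 'tool_pos': array([0.21976193, 0.58442345, 0.23005967]), 'tool_rot': array([-3.02085891e-04,  1.78931319e-01,  9.83861020e-01, -9.92717563e-04]), 'contact_force': array([ 0.28088457, -0.76226956, -0.35041267]), 'ft_torque': array([ 0.00194888,  0.01520507, -0.02126446]), 'grasp_force': 0.0, 'gripper_width': 1.0017462634204386}
0.0187
scene [[ 0.627 -0.634  0.452  1.153]
 [ 0.779  0.515 -0.359 -0.455]
 [-0.006  0.577  0.817  1.149]
 [ 0.     0.     0.     1.   ]]
top [[ 0.028  0.99  -0.141  0.419]
 [-0.999  0.026 -0.019  0.011]
 [-0.016  0.141  0.99   1.05 ]
 [ 0.     0.     0.     1.   ]]
wrist [[ 0.352 -0.901 -0.254  0.154]
 [ 0.936  0.338  0.095  0.61 ]
 [-0.    -0.271  0.962  0.374]
 [ 0.     0.     0.     1.   ]]
```

View pics/top0.png

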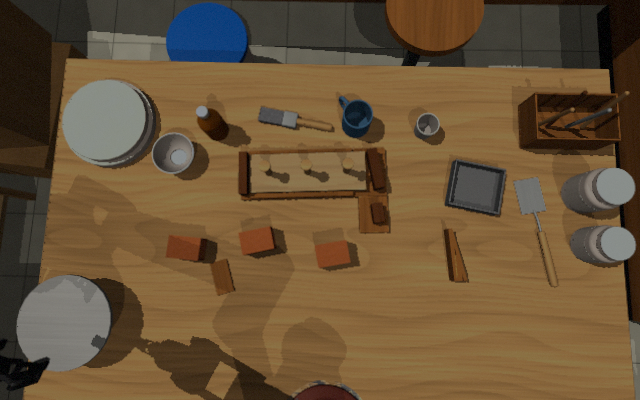

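View pics/scene0.png

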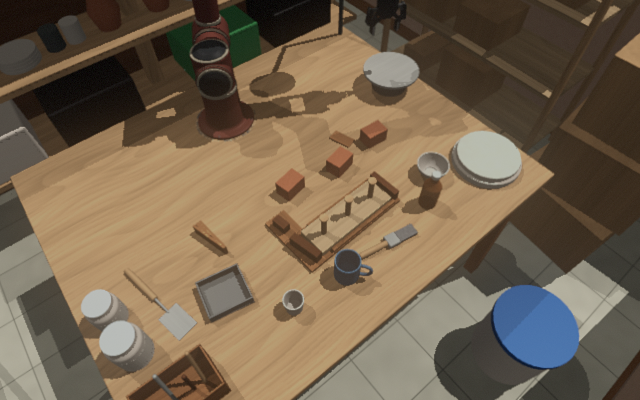

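Top view: three tumblers at (187,248), (258,241) and (333,254). The wedge is at (455,256), the offcut at (377,212) and the tray at (476,187), with the cradle's apron pointing towards the robot.

```bash
python3 - <<'E'
from h import *
d=np.load('top0.npz');i,P=d['i'],d['P']
def box(name,r,z0,z1):
    x0,y0,x1,y1=r; Q=P[y0:y1,x0:x1].reshape(-1,3); Q=Q[(Q[:,2]>z0)&(Q[:,2]<z1)]
    if len(Q)<8: print(name,'few'); return
    c,s,a=cv2.minAreaRect((Q[:,:2]*1000).astype(np.float32)); print(name,len(Q),np.round(c,1),np.round(s,1),round(a,1),'z',np.percentile(Q[:,2],[50,95]).round(4))
box('tumL',(160,228,215,268),.048,.07)
box('tumM',(235,220,282,262),.048,.07)
box('tumR',(308,233,356,275),.048,.07)
box('wedge',(435,220,475,290),.03,.06)
box('offcut',(362,196,392,230),.038,.07)
box('tray',(435,150,515,222),.025,.05)
box('board',(242,145,366,200),.03,.042)
box('stop',(232,145,250,200),.045,.06)
box('cheek',(362,140,392,195),.045,.06)
box('apron',(352,190,395,236),.008,.018)
box('pegs',(255,150,360,180),.112,.13)
for n,r in dict(a=(255,150,280,180),b=(295,150,318,180),c=(335,150,360,180)).items(): box('peg'+n,r,.112,.13)
box('flat',(208,258,236,298),.005,.06)
box('mug',(335,92,375,140),.06,.1);box('cup',(412,110,442,142),.045,.08)
d2=np.load('scene0.npz')['i']
a=cv2.resize(i[215:295,150:370],None,fx=3.6,fy=3.6,interpolation=cv2.INTER_CUBIC)
b=cv2.resize(d2[110:210,260:400],None,fx=3,fy=3,interpolation=cv2.INTER_CUBIC)
o=np.zeros((600,800,3),np.uint8);o[:a.shape[0],:a.shape[1]]=a;o[295:595,:420]=b;cv2.imwrite('pics/crop1.png',np.clip(o*1.6,0,255).astype(np.uint8))
E
```

```text
tumL 737 [430.2 362.6] [81.7 55.6] 85.6 z [0.0561 0.0588]
tumM 737 [452.5 181.2] [56.4 80.5] 13.1 z [0.056  0.0589]
tumR 742 [425.1  -8.4] [55.9 79.8] 11.5 z [0.0559 0.0588]
wedge 502 [ 432.4 -312.8] [130.2  30.3] 10.7 z [0.0394 0.0428]
offcut 223 [ 531.4 -121.6] [49.9 27.7] 9.6 z [0.0457 0.0486]
tray 531 [ 607.8 -373.6] [130.4 122.9] 79.3 z [0.0337 0.0376]
board 4134 [628.3  69.3] [116.1 318.2] 2.9 z [0.0361 0.0392]
stop 391 [625.7 224.3] [112.3  21.7] 2.8 z [0.0522 0.0554]
cheek 430 [ 646.1 -114.2] [106.6  25.8] 12.3 z [0.0521 0.055 ]
apron 994 [ 539. -105.] [111.9  91.1] 2.9 z [0.0117 0.0148]
pegs 331 [634.9  60.8] [ 29.8 224.9] 2.9 z [0.119  0.1216]
pega 104 [630.2 159.5] [25.7 25.4] 45.0 z [0.1192 0.1216]
pegb 116 [635.   60.4] [29.7 24. ] 2.2 z [0.1192 0.1216]
pegc 111 [640.1 -39.5] [29.5 23.9] 0.4 z [0.1188 0.1216]
flat 432 [357.1 279.6] [84.  58.2] 16.5 z [0.0066 0.0093]
mug 355 [786.4 -61.9] [96.1 74. ] 7.8 z [0.0785 0.0868]
cup 194 [ 762.3 -244.1] [58.1 57.2] 85.0 z [0.0582 0.0623]
```

View pics/crop1.png

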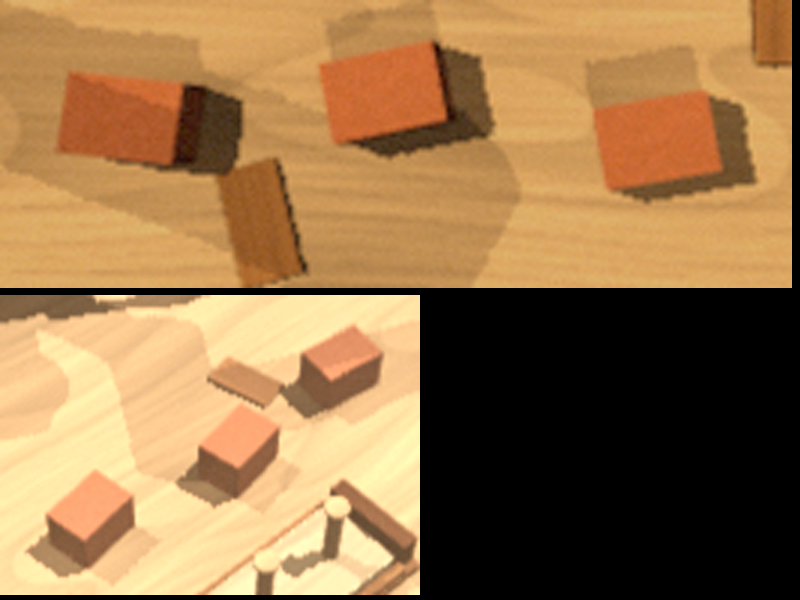

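Open ends aren't visible here, so I'll test them from the depth.

```bash
python3 - <<'E'
from h import *
for n in('scene','top','wrist'):
  P=np.load(n+'0.npz')['P'].reshape(-1,3); P=P[np.isfinite(P[:,0])]
  for nm,c,a in(('L',(.4302,.3626),85.6),('M',(.4525,.1812),103.1),('R',(.4251,-.0084),101.5)):
    a=np.radians(a);ax=np.array([np.cos(a),np.sin(a)]);lt=np.array([-ax[1],ax[0]])
    q=P[:,:2]-c;l=q@ax*1000;t=q@lt*1000;m=(abs(t)<20)&(abs(l)<52)&(P[:,2]>.010)&(P[:,2]<.047)
    print(n,nm,m.sum(),np.histogram(l[m],[-52,-45,-36,-25,0,25,36,45,52])[0])
P=np.load('top0.npz')['P'];i=np.load('top0.npz')['i']
# wedge widths along axis
Q=P[220:290,435:475].reshape(-1,3);Q=Q[(Q[:,2]>.035)&(Q[:,2]<.05)]
a=np.radians(10.7);ax=np.array([np.cos(a),np.sin(a)]);lt=np.array([-ax[1],ax[0]]);q=(Q[:,:2]-(.4324,-.3128))*1000
l=q@ax;t=q@lt
for b in range(-65,65,10):
  m=(l>=b)&(l<b+10); print(b,t[m].min().round(1),t[m].max().round(1))
E
```

```text
scene L 14 [0 7 5 2 0 0 0 0]
scene M 11 [0 0 6 5 0 0 0 0]
scene R 8 [0 2 4 2 0 0 0 0]
top L 0 [0 0 0 0 0 0 0 0]
top M 0 [0 0 0 0 0 0 0 0]
top R 0 [0 0 0 0 0 0 0 0]
wrist L 19 [ 0  0  0  0  0  0 19  0]
wrist M 281 [  0   0   0   0   0   0 274   7]
wrist R 0 [0 0 0 0 0 0 0 0]
-65 -15.1 15.1
-55 -15.1 15.2
-45 -13.7 14.3
-35 -14.3 13.3
-25 -12.1 12.0
-15 -11.1 11.2
-5 -10.9 11.0
5 -10.6 9.6
15 -9.8 8.6
25 -8.3 7.5
35 -7.6 6.6
45 -7.3 6.2
55 -5.8 4.7
```

```bash
cat >> h.py <<'E'
def tool(yaz,lean=0,toward=None):
    """tool R: tool y level at azimuth yaz (deg); tilted by lean deg about tool y: + tips tool z toward tool x"""
    a=np.radians(yaz); y=np.array([np.cos(a),np.sin(a),0]); z=np.array([0,0,-1.]); x=np.cross(y,z)
    return np.c_[x,y,z]@R.from_rotvec([0,np.radians(lean),0]).as_matrix()
def plan(pos,Rt,hold=False,s=None):
    """pos of TCP (m) (or of grasp point when hold) -> rows in tool axes"""
    s=s or manip.state(); R0=rot(s['tool_rot']); p=np.array(pos,float)
    if hold: p=p+Rt[:,2]*manip.hold_point_z
    sh=R0.T@(p-s['tool_pos'])/.1; rv=R.from_matrix(R0.T@Rt).as_rotvec()/np.pi
    print('shift',sh.round(3),'turn',rv.round(3),'deg',round(np.linalg.norm(rv)*180,1))
def st():
    s=manip.state();r=rot(s['tool_rot']);print('t',round(s['time'],2),'p',np.round(s['tool_pos'],4),'z',r[:,2].round(3),'y',r[:,1].round(3),'F',np.round(s['contact_force'],1),'w',round(s['gripper_width'],3),'g',round(s['grasp_force'],1),'j',np.round(s['joint_pos'],2))
E
python3 - <<'E'
from h import *
plan((.5314,-.1216,.13),tool(99.6))
E
```

```text
shift [-5.403 -5.511  1.011] turn [-0.    -0.    -0.168] deg 30.2
```

```bash
for k in 1 2 3 4 5; do python3 -m jog '[-0.5,-0.5,0,0,0,0, -1,-1,0,0,0,0, -1,-1,0,0,0,0]' >/dev/null; done; python3 -m jog '[-0.4,-0.51,0.5,0,0,-0.168, -0.4,-0.51,1,0,0,-0.168, -0.4,-0.51,1,0,0,-0.168, -0.4,-0.51,1,0,0,-0.168]' 60
python3 - <<'E'
from h import *
st(); i,P,T=cloud('wrist'); cv2.imwrite('pics/w1.png',i)
cv2.imwrite('pics/w1.png',i); np.savez('w1.npz',i=i,P=P)
plan((.5314,-.1216,.022),tool(99.6))
E
```

```text
time: 2.52
tool_pos: [0.5313, -0.1189, 0.1302]
tool_rot: [-0.001, -0.084, 0.996, 0.001]
contact_force: [0.3, 0.3, 0.2]
gripper_width: 0.702
grasp_force: 0.0
t 2.52 p [ 0.5313 -0.1189  0.1302] z [-0.002  0.002 -1.   ] y [-0.167  0.986  0.002] F [0.3 0.3 0.2] w 0.702 g 0.0 j [-0.36 -0.05  1.89  0.    1.3  -2.1 ]
shift [ 0.011 -0.022  1.095] turn [ 0.  0. -0.] deg 0.0
```

View pics/w1.png

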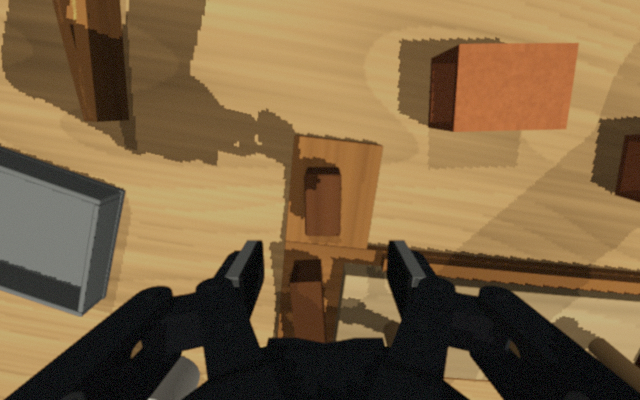

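The wrist view shows the offcut at (322,200) on the apron between the fingers, and tumbler R at (510,85). I'll check the mouth and offcut in this depth image.

```bash
python3 - <<'E'
from h import *
P=np.load('w1.npz')['P'].reshape(-1,3);P=P[np.isfinite(P[:,0])]
def box(nm,c,r,z0,z1):
    Q=P[(np.hypot(P[:,0]-c[0],P[:,1]-c[1])<r)&(P[:,2]>z0)&(P[:,2]<z1)]
    c,s,a=cv2.minAreaRect((Q[:,:2]*1000).astype(np.float32)); print(nm,len(Q),np.round(c,1),np.round(s,1),round(a,1),np.median(Q[:,2]))
box('off',(.531,-.1216),.05,.04,.06)
box('tumR',(.425,-.008),.06,.05,.065)
c=(.4251,-.0084);a=np.radians(101.5);ax=np.array([np.cos(a),np.sin(a)]);lt=np.array([-ax[1],ax[0]])
q=P[:,:2]-c;l=q@ax*1000;t=q@lt*1000;m=(abs(t)<20)&(abs(l)<52)&(P[:,2]>.010)&(P[:,2]<.047)
print(np.histogram(l[m],[-52,-45,-36,-25,0,25,36,45,52])[0])
E
```

```text
off 2294 [ 531.7 -118.9] [50.2 27.6] 9.0 0.046675041059090996
tumR 10342 [425.6  -6. ] [56.6 81.6] 11.4 0.05697423563745452
[0 0 0 0 0 0 0 0]
```

```bash
python3 -m jog '[0,0,0.5,0,0,0, 0,0,0.9,0,0,0, 0,0,1,0,0,0, 0,0,1,0,0,0]' >/dev/null; python3 -m jog '[0,0,0.07,0,0,0, 0,0,0.07,0,0,0, 0,0,0.07,0,0,0, 0,0,0.07,0,0,0, 0,0,0.07,0,0,0, 0,0,0.07,0,0,0]' 5; python3 -m jog '[0,0,-0.5,0,0,0, 0,0,-1,0,0,0, 0,0,-1,0,0,0]'; 
python3 - <<'E'
from h import *
st(); plan((.6078,-.3736,.08),tool(99.6)); 
E
```

```text
time: 3.82
tool_pos: [0.5325, -0.1213, 0.0256]
tool_rot: [0.001, -0.084, 0.996, -0.0]
contact_force: [-0.5, 0.6, 5.7]
gripper_width: 0.316
grasp_force: 61.8
time: 4.2
tool_pos: [0.5345, -0.1221, 0.1295]
tool_rot: [0.004, -0.084, 0.996, -0.002]
contact_force: [-0.4, -0.5, 0.1]
gripper_width: 0.313
grasp_force: 61.2
t 4.2 p [ 0.5345 -0.1221  0.1295] z [ 0.009 -0.003 -1.   ] y [-0.167  0.986 -0.005] F [-0.4 -0.5  0.1] w 0.313 g 61.2 j [-0.36 -0.05  1.89 -0.    1.29 -2.1 ]
shift [-0.298 -2.6    0.51 ] turn [-0.002  0.003  0.   ] deg 0.5
```

```bash
for k in 1 2; do python3 -m jog '[-0.1,-0.5,0,0,0,0, -0.15,-1,0,0,0,0, -0.15,-1,0,0,0,0]' >/dev/null; done; python3 -m jog '[0,-0.6,0,0,0,0, 0,-0.6,0,0,0,0, 0,-0.6,0.6,0,0,0, 0,-0.6,0.95,0,0,0, 0,-0.6,0.95,0,0,0]'; python3 -m jog '[0,0,0.1,0,0,0, 0,0,0.1,0,0,0, 0,0,0.1,0,0,0, 0,0,0.1,0,0,0]' 55;  python3 -m jog '[0,0,-0.5,0,0,0, 0,0,-1,0,0,0, 0,0,-1,0,0,0]';python3 -m jog '[0,0,-0.5,0,0,0, 0,0,-1,0,0,0, 0,0,-1,0,0,0]'
python3 - <<'E'
from h import *
st(); 
i,P,T=cloud('top'); cv2.imwrite('pics/top1.png',i); np.savez('top1.npz',i=i,P=P)
plan((.4302,.3626,.16),tool(0)) 
E
```

```text
time: 5.58
tool_pos: [0.6013, -0.368, 0.024]
tool_rot: [-0.004, -0.084, 0.996, 0.004]
contact_force: [-0.2, 0.6, -0.9]
gripper_width: 0.313
grasp_force: 61.2
time: 6.08
tool_pos: [0.6051, -0.3727, 0.0206]
tool_rot: [0.001, -0.084, 0.996, -0.001]
contact_force: [-0.0, 0.2, 0.7]
gripper_width: 0.645
grasp_force: 0.0
time: 6.45
tool_pos: [0.6078, -0.3747, 0.1271]
tool_rot: [0.005, -0.084, 0.996, -0.004]
contact_force: [0.3, -0.3, 0.4]
gripper_width: 0.644
grasp_force: 0.0
time: 6.82
tool_pos: [0.6067, -0.3739, 0.226]
tool_rot: [0.004, -0.084, 0.996, -0.004]
contact_force: [0.2, 0.2, 0.3]
gripper_width: 0.644
grasp_force: 0.0
t 6.83 p [ 0.6067 -0.3739  0.226 ] z [ 0.008 -0.006 -1.   ] y [-0.167  0.986 -0.008] F [0.2 0.2 0.3] w 0.644 g 0.0 j [-0.66  0.25  1.4   0.    1.48 -2.4 ]
shift [0.502 7.548 0.593] turn [0.    0.002 0.553] deg 99.6
```

View pics/top1.png

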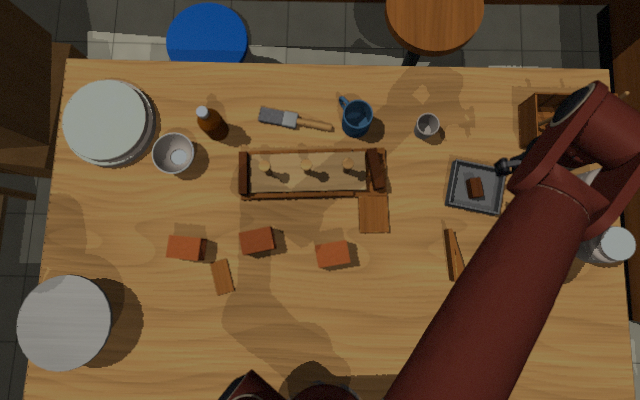

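The offcut lies in the tray at (475,188). Before picking, I'll check the mouths in the pictures I already have.

```bash
for k in 1 2 3 4 5 6 7; do python3 -m jog '[0.05,0.5,0,0,0,0, 0.07,1,0,0,0,0, 0.07,1,0,0,0,0]' 85 >/dev/null; done; python3 -m jog '[0,0.5,0,0,0,0.06, 0,0.5,0,0,0,0.55, 0,0.5,0,0,0,0.55, 0,0.5,0,0,0,0.55, 0,0.5,0,0,0,0.55, 0,0.5,0,0,0,0.55, 0,0.5,0,0,0,0.55, 0,0.5,0,0,0,0.55]' >/dev/null
python3 - <<'E'
from h import *
st()
d=np.load('w1.npz');i=d['i'];print(d['P'][[70,90,110]][:,[436,443,450]].round(3))
a=cv2.resize(i[30:145,390:640],None,fx=3.2,fy=3.2,interpolation=cv2.INTER_CUBIC)
j,P,T=cloud('wrist');np.savez('w2.npz',i=j,P=P)
b=cv2.resize(j,(350,219))
o=np.zeros((600,800,3),np.uint8);o[:368]=a[:368,:800];o[370:589,:350]=b
b=cv2.resize(np.load('wrist0.npz')['i'],(350,219));o[370:589,400:750]=b
cv2.imwrite('pics/c2.png',np.clip(o*2.2,0,255).astype(np.uint8))
E
```

```text
t 10.5 p [0.433  0.3563 0.219 ] z [ 0.    -0.002 -1.   ] y [0.974 0.227 0.   ] F [ 0.4 -0.  -1.1] w 0.993 g 0.0 j [ 0.56 -0.09  1.78 -0.    1.46  0.33]
[[[ 0.415 -0.045  0.006]
  [ 0.414 -0.039  0.004]
  [ 0.413 -0.034  0.006]]

 [[ 0.43  -0.041  0.005]
  [ 0.43  -0.036  0.006]
  [ 0.429 -0.031  0.007]]

 [[ 0.446 -0.037  0.005]
  [ 0.445 -0.031  0.005]
  [ 0.444 -0.026  0.006]]]
```

View pics/c2.png

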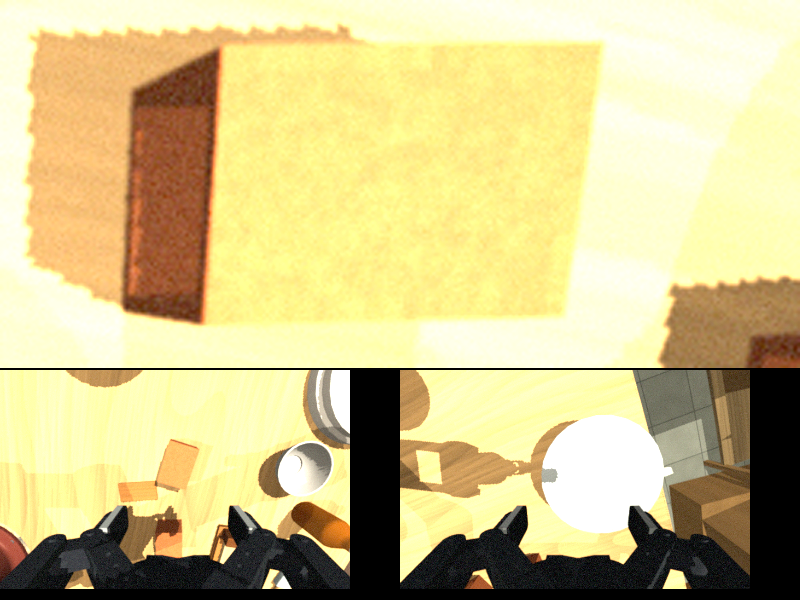

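R's interior is clearly visible, so it opens towards −y. M and L have solid +y ends, so they open the same way. Next I measure L in the close wrist view and plan the leaning grasp.

```bash
cat >> h.py <<'E'
def tum(P,c,r=.075):
    P=P.reshape(-1,3);P=P[np.isfinite(P[:,0])]
    Q=P[(np.hypot(P[:,0]-c[0],P[:,1]-c[1])<r)&(P[:,2]>.051)&(P[:,2]<.064)]
    c,s,a=cv2.minAreaRect((Q[:,:2]*1000).astype(np.float32))
    if s[0]<s[1]: a+=90
    print('tum',len(Q),np.round(c,1),np.round(s,1),'long az',round(a,1)); return np.array(c)/1000,a
def grasp(c,a,lean,z,back=.010,up=0):
    """plan: grasp point on tumbler centre c, long azimuth a (towards closed end), back = towards the closed end"""
    ar=np.radians(a); u=np.array([np.cos(ar),np.sin(ar),0]); Rt=tool(a-90,lean)
    p=np.array([c[0],c[1],z])+u*back-Rt[:,2]*up
    plan(p,Rt,hold=True)
E
python3 - <<'E'
from h import *
for a,c0 in(('w2',(.43,.3626)),('w2',(.4525,.1812)),('top1',(.43,.3626)),('top1',(.4525,.1812))):
    c,a=tum(np.load(a+'.npz')['P'],c0)
c,a=tum(np.load('w2.npz')['P'],(.43,.3626))
grasp(c,a,-40,.03,.008,up=.09)
E
```

```text
tum 4346 [430.9 363.8] [79.7 56.2] long az 85.5
tum 2196 [451.2 193.6] [56.4 63.7] long az 103.3
tum 741 [430.2 362.4] [80.9 55.6] long az 85.6
tum 736 [452.4 181. ] [56. 80.] long az 103.6
tum 4346 [430.9 363.8] [79.7 56.2] long az 85.5
shift [0.593 0.157 1.343] turn [ 0.034 -0.22   0.093] deg 43.4
```

```bash
python3 -m jog '[0.59,0.16,0.4,0.034,-0.22,0.093, 0.59,0.16,0.7,0.034,-0.22,0.093, 0.59,0.16,0.9,0.034,-0.22,0.093, 0.59,0.16,0.9,0.034,-0.22,0.093, 0.59,0.16,0.9,0.034,-0.22,0.093, 0.59,0.16,0.9,0.034,-0.22,0.093]' 85
python3 - <<'E'
from h import *
st(); grasp((.4307,.3632),85.5,-40,.03,.008,up=.05);grasp((.4307,.3632),85.5,-40,.03,.008)
E
```

```text
time: 11.3
tool_pos: [0.4338, 0.4192, 0.1297]
tool_rot: [0.232, 0.686, 0.643, -0.249]
contact_force: [0.1, -0.3, -1.7]
gripper_width: 0.994
grasp_force: 0.0
t 11.3 p [0.4338 0.4192 0.1297] z [-0.043 -0.639 -0.768] y [ 0.998 -0.066 -0.001] F [ 0.1 -0.3 -1.7] w 0.994 g 0.0 j [ 0.83  0.46  1.42 -0.42  1.82  0.91]
shift [0.27  0.011 0.76 ] turn [ 0.002 -0.001  0.003] deg 0.7
shift [0.269 0.007 1.26 ] turn [ 0.002 -0.001  0.003] deg 0.7
```

```bash
python3 -m jog '[0.27,0.01,0.3,0,0,0, 0.27,0.01,0.6,0,0,0, 0.27,0.01,0.9,0,0,0, 0.27,0.01,1,0,0,0, 0.27,0.01,1,0,0,0]'; python3 -m jog '[0,0,0.13,0,0,0, 0,0,0.26,0,0,0, 0,0,0.26,0,0,0, 0,0,0.26,0,0,0]'; python3 -m jog '[0,0,0,0,0,0, 0,0,0,0,0,0, 0,0,0,0,0,0, 0,0,0,0,0,0]' 45; python3 - <<'E'
from h import *
st(); grasp((.4307,.3632),85.5,-40,.03,.008)
E
```

```text
time: 11.92
tool_pos: [0.4311, 0.3763, 0.0366]
tool_rot: [0.233, 0.687, 0.642, -0.249]
contact_force: [-1.0, 0.1, 0.8]
gripper_width: 0.995
grasp_force: 0.0
time: 12.42
tool_pos: [0.4294, 0.3601, 0.0153]
tool_rot: [0.233, 0.686, 0.642, -0.249]
contact_force: [-0.5, 0.2, 0.7]
gripper_width: 0.996
grasp_force: 0.0
time: 12.92
tool_pos: [0.4297, 0.3606, 0.0158]
tool_rot: [0.233, 0.686, 0.642, -0.249]
contact_force: [0.7, 1.6, 2.1]
gripper_width: 0.651
grasp_force: 61.8
t 12.93 p [0.4297 0.3606 0.0158] z [-0.042 -0.64  -0.768] y [ 0.998 -0.066  0.   ] F [0.7 1.6 2.1] w 0.651 g 61.8 j [ 0.78  0.51  1.57 -0.44  1.62  0.95]
shift [-0.009  0.007  0.01 ] turn [ 0.003 -0.001  0.003] deg 0.7
```

```bash
cat >> h.py <<'E'
import json
YAW=2.85
PEG=[(.6401,-.0395),(.6350,.0604),(.6302,.1595)]
def held(c):
    s=manip.state();o=rot(s['tool_rot']).T@(np.array([c[0],c[1],.028])-s['tool_pos']);o[1]=0;json.dump(list(o),open('held.json','w'));print('held',o.round(4))
def place(xy,z,lean=50):
    Rt=tool(-90+YAW,lean);o=np.array(json.load(open('held.json')));plan(np.array([xy[0],xy[1],z])-Rt@o,Rt)
def mid(pos,yaz=-90+YAW,lean=0): plan(pos,tool(yaz,lean))
E
python3 - <<'E'
from h import *
held((.4307,.3632))
place(PEG[2],.19)
r=rot(manip.state()['tool_rot']);print('up 0.2',(r.T@[0,0,2]).round(3))
E
```

```text
held [-0.0057  0.     -0.0111]
shift [-2.526  2.254 -0.123] turn [-0.045  0.401  0.504] deg 116.2
up 0.2 [-1.282  0.    -1.535]
```

```bash
python3 -m jog '[-0.3,0,-0.4,0,0,0, -0.64,0,-0.77,0,0,0, -0.64,0,-0.77,0,0,0]'; python3 -m jog '[-0.4,0,-0.5,0,0,0, -0.64,0,-0.77,0,0,0, -0.64,0,-0.77,0,0,0]' >/dev/null; python3 - <<'E'
from h import *
st();mid((.45,.25,.23))
E
```

```text
time: 13.3
tool_pos: [0.4314, 0.3622, 0.1199]
tool_rot: [0.233, 0.688, 0.642, -0.245]
contact_force: [0.1, 0.6, -1.2]
gripper_width: 0.649
grasp_force: 61.6
t 13.68 p [0.4304 0.3616 0.2178] z [-0.04  -0.637 -0.77 ] y [ 0.998 -0.066  0.003] F [-0.2  0.2 -1.7] w 0.651 g 61.7 j [ 0.78  0.27  1.5  -0.46  1.89  0.82]
shift [-0.925  0.269  0.61 ] turn [0.161 0.179 0.443] deg 90.7
```

```bash
python3 -m jog '[-0.4,0.1,0.3,0.161,0.179,0.443, -0.92,0.27,0.61,0.161,0.179,0.443, -0.92,0.27,0.61,0.161,0.179,0.443, -0.92,0.27,0.61,0.161,0.179,0.443, -0.92,0.27,0.61,0.161,0.179,0.443, -0.92,0.27,0.61,0.161,0.179,0.443, -0.92,0.27,0.61,0.161,0.179,0.443, -0.92,0.27,0.61,0.161,0.179,0.443]'; python3 - <<'E'
from h import *
st();mid((.50,.16,.25),lean=25); place(PEG[2],.21)
E
```

```text
time: 14.68
tool_pos: [0.4481, 0.2489, 0.2242]
tool_rot: [0.015, 0.998, 0.058, -0.018]
contact_force: [-0.3, 0.4, -1.6]
gripper_width: 0.648
grasp_force: 61.9
t 14.68 p [0.4481 0.2489 0.2242] z [-0.035 -0.032 -0.999] y [ 0.116 -0.993  0.027] F [-0.3  0.4 -1.6] w 0.648 g 61.9 j [ 0.37 -0.18  1.85 -0.02  1.52  1.83]
shift [ 0.402  0.95  -0.247] turn [0.004 0.151 0.023] deg 27.5
shift [1.832 1.103 0.129] turn [-0.001  0.29   0.024] deg 52.3
```

```bash
python3 -m jog '[0.5,0.5,0,0,0.29,0.024, 0.9,0.9,0,0,0.29,0.024, 0.9,0.9,0,0,0.29,0.024, 0.9,0.9,0,0,0.29,0.024, 0.9,0.9,0,0,0.29,0.024, 0.9,0.9,0,0,0.29,0.024, 0.9,0.9,0,0,0.29,0.024]'; python3 - <<'E'
from h import *
st(); place(PEG[2],.185);place(PEG[2],.086)
E
```

```text
time: 15.55
tool_pos: [0.5498, 0.1712, 0.2267]
tool_rot: [-0.013, 0.906, 0.025, 0.423]
contact_force: [-0.1, -0.3, -0.1]
gripper_width: 0.646
grasp_force: 62.2
t 15.55 p [0.5498 0.1712 0.2267] z [ 0.766  0.044 -0.641] y [ 0.056 -0.998 -0.002] F [-0.1 -0.3 -0.1] w 0.646 g 62.2 j [ 0.24 -0.55  2.28 -0.27  0.55  1.92]
shift [0.248 0.163 0.989] turn [-0.002 -0.001  0.001] deg 0.4
shift [-0.512  0.165  1.624] turn [-0.002 -0.001  0.001] deg 0.4
```

```bash
python3 -m jog '[0.12,0.08,0.5,0,0,0, 0.25,0.16,0.98,0,0,0, 0.25,0.16,0.98,0,0,0, 0.25,0.16,0.98,0,0,0]' >/dev/null; cat >> h.py <<'E'
def chk(n,save=True,ztop=None,c=None):
    o=[]
    for k in('top','scene'):
        i,P,T=cloud(k); o.append(i)
        I=i.astype(int);m=(I[...,2]>1.7*I[...,1])&(I[...,2]>1.5*I[...,0])&(I[...,2]>60)
        if ztop is not None:
            mm=m&(np.hypot(P[...,0]-c[0],P[...,1]-c[1])<.06)&(abs(P[...,2]-ztop)<.012); Q=P[mm]
            if len(Q)>10:
                b,s,a=cv2.minAreaRect((Q[:,:2]*1000).astype(np.float32)); print(k,len(Q),'centre',np.round(b,1),np.round(s,1),round(a,1),'z',np.median(Q[:,2]).round(4),'plane',np.linalg.lstsq(np.c_[Q[:,:2]-Q[:,:2].mean(0),np.ones(len(Q))],Q[:,2],rcond=None)[0].round(3))
    a=cv2.resize(o[0][110:280,150:410],(640,418));b=cv2.resize(o[1][90:300,190:450],(680,550))
    if save: cv2.imwrite(f'pics/{n}.png',np.clip(np.hstack([cv2.resize(a,(400,262)),cv2.resize(b,(400,323))[:262]])*1.5,0,255).astype(np.uint8))
E
python3 - <<'E'
from h import *
st(); chk('k1',ztop=.225,c=PEG[2]); place(PEG[2],.086)
E
```

```text
t 16.05 p [0.643  0.1604 0.1848] z [ 0.768  0.044 -0.639] y [ 0.056 -0.998 -0.002] F [ 0.5  0.8 -1.1] w 0.649 g 62.1 j [ 0.17 -0.23  2.14 -0.24  0.37  1.86]
top 658 centre [630.3 158.7] [56.5 54.9] 1.0 z 0.2251 plane [ 0.019 -0.004  0.225]
shift [-0.793  0.009  0.655] turn [-0.002 -0.002  0.001] deg 0.6
```

View pics/k1.png

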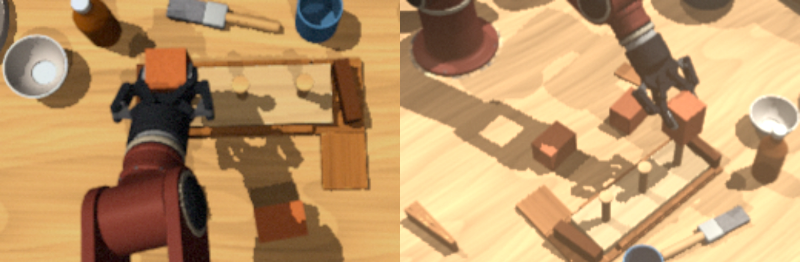

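```bash
python3 -m jog '[-0.2,0,0.16,0,0,0, -0.4,0,0.33,0,0,0, -0.6,0,0.5,0,0,0, -0.72,0,0.6,0,0,0, -0.77,0.01,0.64,0,0,0, -0.77,0.01,0.64,0,0,0, -0.77,0.01,0.64,0,0,0]'; python3 - <<'E'
from h import *
st(); chk('k2',ztop=.124,c=PEG[2]); place(PEG[2],.084)
E
```

```text
time: 17.02
tool_pos: [0.6424, 0.1598, 0.0855]
tool_rot: [-0.013, 0.904, 0.025, 0.426]
contact_force: [-0.1, -0.2, -1.9]
gripper_width: 0.647
grasp_force: 62.4
t 17.02 p [0.6424 0.1598 0.0855] z [ 0.769  0.045 -0.637] y [ 0.057 -0.998 -0.002] F [-0.1 -0.2 -1.9] w 0.647 g 62.4 j [ 0.17 -0.06  2.18 -0.53  0.17  2.16]
top 546 centre [630.4 158.2] [56.5 55.3] 3.2 z 0.1259 plane [ 0.011 -0.005  0.126]
shift [-0.029 -0.004  0.025] turn [-0.002 -0.002  0.001] deg 0.6
```

Next: lower 2 mm, release, and back out along the tool axis.

```bash
python3 -m jog '[-0.02,0,0.015,0,0,0, -0.02,0,0.015,0,0,0]' >/dev/null; python3 -m jog '[0,0,0,0,0,0, 0,0,0,0,0,0, 0,0,0,0,0,0, 0,0,0,0,0,0]' 85; python3 -m jog '[0,0,-0.3,0,0,0, 0,0,-0.6,0,0,0, 0,0,-1,0,0,0, 0,0,-1,0,0,0]';  python3 -m jog '[0.2,0,-0.5,0,0,0, 0.2,0,-0.6,0,0,0, 0.2,0,-0.6,0,0,0]'; python3 - <<'E'
from h import *
st(); chk('k2',ztop=.124,c=PEG[2])
i,P,T=cloud('top');np.savez('top2.npz',i=i,P=P)
c,a=tum(P,(.4525,.1812)); tum(P,(.4251,-.0084)); mid((.45,.22,.23),a-90,0); mid((.45,.22,.23),a-90,-40)
E
```

```text
time: 17.88
tool_pos: [0.6413, 0.1595, 0.0808]
tool_rot: [-0.013, 0.905, 0.025, 0.424]
contact_force: [0.4, 0.3, -0.3]
gripper_width: 0.995
grasp_force: 0.0
time: 18.38
tool_pos: [0.565, 0.1556, 0.1484]
tool_rot: [-0.013, 0.904, 0.025, 0.427]
contact_force: [0.4, 0.3, -0.4]
gripper_width: 0.996
grasp_force: 0.0
time: 18.75
tool_pos: [0.5316, 0.1531, 0.1987]
tool_rot: [-0.013, 0.905, 0.025, 0.425]
contact_force: [0.7, -0.3, -1.0]
gripper_width: 0.998
grasp_force: 0.0
t 18.75 p [0.5316 0.1531 0.1987] z [ 0.768  0.044 -0.639] y [ 0.056 -0.998 -0.002] F [ 0.7 -0.3 -1. ] w 0.998 g 0.0 j [ 0.2  -0.6   2.37 -0.23  0.51  1.86]
top 558 centre [630.6 158.9] [56.4 56.4] 1.4 z 0.1242 plane [ 0.013 -0.008  0.124]
tum 1 [435.3 136.2] [0. 0.] long az 0.0
tum 740 [425.   -8.2] [55.8 79.7] long az 101.5
shift [-0.239 -0.716 -0.807] turn [-0.008 -0.278  0.017] deg 50.1
shift [-0.239 -0.716 -0.807] turn [-0.002 -0.5    0.02 ] deg 90.1
```

View pics/k2.png

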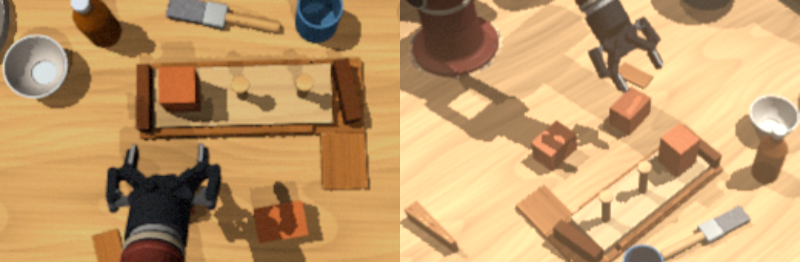

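Tumbler L hangs level on peg2. Next is M.

```bash
python3 - <<'E'
from h import *
mid((.45,.20,.23),13.5,0)
E
```

```text
shift [-0.246 -0.516 -0.816] turn [ 0.241 -0.202 -0.518] deg 109.0
```

```bash
python3 -m jog '[-0.24,-0.5,-0.5,0.241,-0.202,-0.518, -0.24,-0.5,-0.82,0.241,-0.202,-0.518, -0.24,-0.5,-0.82,0.241,-0.202,-0.518, -0.24,-0.5,-0.82,0.241,-0.202,-0.518, -0.24,-0.5,-0.82,0.241,-0.202,-0.518, -0.24,-0.5,-0.82,0.241,-0.202,-0.518, -0.24,-0.5,-0.82,0.241,-0.202,-0.518, -0.24,-0.5,-0.82,0.241,-0.202,-0.518]'; python3 - <<'E'
from h import *
st(); mid((.45,.23,.21),13.5,0)
E
```

```text
time: 19.9
tool_pos: [0.4507, 0.198, 0.2311]
tool_rot: [-0.002, 0.739, 0.665, 0.103]
contact_force: [-0.9, 1.7, 0.9]
gripper_width: 0.995
grasp_force: 0.0
t 19.9 p [0.4507 0.198  0.2311] z [ 0.149  0.14  -0.979] y [ 0.984 -0.115  0.133] F [-0.9  1.7  0.9] w 0.995 g 0.0 j [ 0.2  -0.42  2.03  0.11  1.35  0.29]
shift [ 0.281 -0.072  0.25 ] turn [ 0.051 -0.042 -0.108] deg 22.8
```

```bash
python3 -m jog '[0.1,-0.07,0.2,0.051,-0.042,-0.108, 0.1,-0.07,0.2,0.051,-0.042,-0.108, 0.1,-0.07,0.2,0.051,-0.042,-0.108, 0.1,-0.07,0.2,0.051,-0.042,-0.108]'; python3 - <<'E'
from h import *
st();i,P,T=cloud('wrist');cv2.imwrite('pics/w3.png',i)
c,a=tum(P,(.4525,.1812)); grasp(c,a,-40,.03,.008,up=.07);i,P,T=cloud('top');tum(P,(.4525,.1812))
E
```

```text
time: 20.4
tool_pos: [0.4475, 0.212, 0.213]
tool_rot: [0.0, 0.622, 0.783, 0.002]
contact_force: [0.6, -0.5, 0.7]
gripper_width: 0.995
grasp_force: 0.0
t 20.4 p [0.4475 0.212  0.213 ] z [ 0.003  0.003 -1.   ] y [0.974 0.227 0.004] F [ 0.6 -0.5  0.7] w 0.995 g 0.0 j [ 0.29 -0.26  1.93  0.    1.46  0.06]
tum 4191 [453.4 184.8] [56.2 80.4] long az 103.7
shift [ 0.13  -0.013  1.44 ] turn [ 0.    -0.223 -0.003] deg 40.1
tum 738 [452.5 181.4] [56.  80.9] long az 103.6
```

```bash
python3 -m jog '[0.13,-0.01,0.3,0,-0.223,0, 0.13,-0.01,0.6,0,-0.223,0, 0.13,-0.01,1,0,-0.223,0, 0.13,-0.01,1,0,-0.223,0, 0.13,-0.01,1,0,-0.223,0, 0.13,-0.01,1,0,-0.223,0]' 85 >/dev/null
python3 - <<'E'
from h import *
st(); grasp((.453,.183),103.6,-40,.03,.008,up=.05);grasp((.453,.183),103.6,-40,.03,.008)
E
```

```text
t 21.25 p [0.4446 0.2247 0.115 ] z [ 0.152 -0.623 -0.767] y [0.974 0.228 0.007] F [1.  0.  0.6] w 0.999 g 0.0 j [ 0.65  0.1   1.89 -0.63  1.5   0.58]
shift [ 0.281 -0.02   0.561] turn [ 0.    -0.001 -0.003] deg 0.6
shift [ 0.28  -0.021  1.061] turn [ 0.    -0.001 -0.003] deg 0.6
```

```bash
python3 -m jog '[0.28,-0.02,0.2,0,0,0, 0.28,-0.02,0.45,0,0,0, 0.28,-0.02,0.7,0,0,0, 0.28,-0.02,0.9,0,0,0, 0.28,-0.02,1,0,0,0]'; python3 -m jog '[0,0,0.06,0,0,0, 0,0,0.06,0,0,0, 0,0,0.06,0,0,0]'; python3 -m jog '[0,0,0,0,0,0, 0,0,0,0,0,0, 0,0,0,0,0,0, 0,0,0,0,0,0]' 45 >/dev/null; python3 - <<'E'
from h import *
st(); held((.453,.183)); r=rot(manip.state()['tool_rot']);print('up .2',(r.T@[0,0,2]).round(2))
E
```

```text
time: 21.88
tool_pos: [0.4528, 0.1816, 0.0195]
tool_rot: [0.27, 0.585, 0.736, -0.21]
contact_force: [0.3, 0.0, -0.4]
gripper_width: 0.996
grasp_force: 0.0
time: 22.25
tool_pos: [0.4537, 0.1795, 0.0153]
tool_rot: [0.27, 0.584, 0.736, -0.21]
contact_force: [0.4, 0.1, 0.1]
gripper_width: 0.994
grasp_force: 0.0
t 22.75 p [0.4536 0.1793 0.0152] z [ 0.152 -0.625 -0.766] y [0.973 0.229 0.005] F [-0.3  2.   3.1] w 0.652 g 61.0 j [ 0.57  0.21  1.96 -0.68  1.31  0.64]
held [-0.0053  0.     -0.0122]
up .2 [-1.29  0.01 -1.53]
```

```bash
python3 -m jog '[-0.3,0,-0.4,0,0,0, -0.64,0,-0.77,0,0,0, -0.64,0,-0.77,0,0,0]' >/dev/null; python3 -m jog '[-0.4,0,-0.5,0,0,0, -0.66,0,-0.8,0,0,0, -0.66,0,-0.8,0,0,0]' >/dev/null; python3 - <<'E'
from h import *
st();mid((.47,.10,.23))
E
```

```text
t 23.5 p [0.4532 0.181  0.2209] z [ 0.154 -0.623 -0.767] y [0.973 0.229 0.01 ] F [-0.5  0.3 -1.4] w 0.649 g 61.5 j [ 0.58 -0.09  1.88 -0.65  1.61  0.41]
shift [-0.693 -0.021  0.46 ] turn [0.195 0.158 0.531] deg 105.8
```

```bash
python3 -m jog '[-0.3,0,0.2,0.195,0.158,0.531, -0.69,-0.02,0.46,0.195,0.158,0.531, -0.69,-0.02,0.46,0.195,0.158,0.531, -0.69,-0.02,0.46,0.195,0.158,0.531, -0.69,-0.02,0.46,0.195,0.158,0.531, -0.69,-0.02,0.46,0.195,0.158,0.531, -0.69,-0.02,0.46,0.195,0.158,0.531, -0.69,-0.02,0.46,0.195,0.158,0.531]' >/dev/null; python3 - <<'E'
from h import *
st();place(PEG[1],.21)
E
```

```text
t 24.5 p [0.4676 0.0993 0.224 ] z [-0.077 -0.133 -0.988] y [ 0.354 -0.93   0.098] F [-0.   0.1 -1.1] w 0.651 g 61.7 j [ 0.13 -0.23  1.89 -0.12  1.57  1.34]
shift [1.569 0.977 0.088] turn [-0.008  0.308  0.108] deg 58.8
```

```bash
python3 -m jog '[0.3,0.3,-0.1,-0.008,0.308,0.108, 0.6,0.6,-0.1,-0.008,0.308,0.108, 0.9,0.9,-0.1,-0.008,0.308,0.108, 0.9,0.9,-0.1,-0.008,0.308,0.108, 0.9,0.9,-0.1,-0.008,0.308,0.108, 0.9,0.9,-0.1,-0.008,0.308,0.108, 0.9,0.9,-0.1,-0.008,0.308,0.108]' >/dev/null; python3 - <<'E'
from h import *
st();place(PEG[1],.185)
E
```

```text
t 25.38 p [0.5829 0.0487 0.2297] z [ 0.761  0.044 -0.647] y [ 0.057 -0.998 -0.   ] F [ 0.3 -1.1 -1.6] w 0.645 g 61.7 j [-0.1  -0.55  2.28  0.23  0.56  1.27]
shift [ 0.054 -0.085  0.813] turn [-0.002  0.002  0.002] deg 0.5
```

```bash
python3 -m jog '[0.05,-0.08,0.4,0,0,0, 0.05,-0.08,0.81,0,0,0, 0.05,-0.08,0.81,0,0,0, 0.05,-0.08,0.81,0,0,0]' >/dev/null; python3 - <<'E'
from h import *
st();chk('k3',ztop=.225,c=PEG[1]);place(PEG[1],.086)
E
```

```text
t 25.88 p [0.6507 0.0605 0.1878] z [ 0.766  0.044 -0.641] y [ 0.058 -0.998  0.001] F [ 0.3 -0.3 -1.5] w 0.656 g 61.6 j [-0.06 -0.28  2.17  0.24  0.39  1.27]
top 645 centre [635.8  59.8] [56.6 55.5] 2.0 z 0.2285 plane [ 0.002 -0.012  0.228]
shift [-0.849 -0.01   0.663] turn [-0.002 -0.002  0.002] deg 0.6
```

```bash
python3 -m jog '[-0.2,0,0.16,0,0,0, -0.4,0,0.33,0,0,0, -0.6,0,0.5,0,0,0, -0.72,0,0.6,0,0,0, -0.8,0,0.66,0,0,0, -0.8,0,0.66,0,0,0, -0.8,0,0.66,0,0,0]'; python3 - <<'E'
from h import *
st();chk('k3',ztop=.125,c=PEG[1])
E
```

```text
time: 26.85
tool_pos: [0.6509, 0.0601, 0.0867]
tool_rot: [-0.011, 0.904, 0.027, 0.426]
contact_force: [-0.0, 0.0, -0.2]
gripper_width: 0.651
grasp_force: 61.8
t 26.85 p [0.6509 0.0601 0.0867] z [ 0.769  0.043 -0.637] y [ 0.058 -0.998  0.002] F [-0.   0.  -0.2] w 0.651 g 61.8 j [-0.06 -0.09  2.21  0.54  0.17  0.96]
top 552 centre [638.1  59.2] [59. 55.] 1.5 z 0.1272 plane [ 0.012 -0.007  0.127]
```

```bash
python3 -m jog '[-0.02,0,0.015,0,0,0, -0.02,0,0.015,0,0,0]' ; python3 -m jog '[0,0,0,0,0,0, 0,0,0,0,0,0, 0,0,0,0,0,0, 0,0,0,0,0,0]' 80 >/dev/null; python3 -m jog '[0,0,-0.3,0,0,0, 0,0,-0.6,0,0,0, 0,0,-1,0,0,0, 0,0,-1,0,0,0]' >/dev/null;  python3 -m jog '[0.3,0,-0.5,0,0,0, 0.3,0,-0.6,0,0,0, 0.3,0,-0.6,0,0,0]' >/dev/null; python3 - <<'E'
from h import *
st(); chk('k4',ztop=.124,c=PEG[1]); chk('k4',ztop=.124,c=PEG[2])
mid((.43,.02,.22),11.5,0)
E
```

```text
time: 27.2
tool_pos: [0.6512, 0.0601, 0.0839]
tool_rot: [-0.011, 0.904, 0.026, 0.426]
contact_force: [-1.8, 0.4, 4.3]
gripper_width: 0.647
grasp_force: 62.3
t 28.57 p [0.5468 0.0543 0.2079] z [ 0.768  0.044 -0.639] y [ 0.058 -0.998  0.002] F [ 0.7 -0.  -0.7] w 0.935 g 0.0 j [-0.1  -0.66  2.39  0.23  0.56  1.28]
top 562 centre [636.4  59.1] [59.5 54.9] 1.8 z 0.1242 plane [ 0.014 -0.     0.124]
top 555 centre [630.4 158.6] [56.6 56.5] 1.1 z 0.1242 plane [0.012 0.    0.124]
shift [-0.644  0.276 -0.998] turn [ 0.237 -0.205 -0.507] deg 107.2
```

Two hang. Now R.

```bash
python3 -m jog '[-0.3,0.1,-0.5,0.237,-0.205,-0.507, -0.64,0.28,-0.98,0.237,-0.205,-0.507, -0.64,0.28,-0.98,0.237,-0.205,-0.507, -0.64,0.28,-0.98,0.237,-0.205,-0.507, -0.64,0.28,-0.98,0.237,-0.205,-0.507, -0.64,0.28,-0.98,0.237,-0.205,-0.507, -0.64,0.28,-0.98,0.237,-0.205,-0.507, -0.64,0.28,-0.98,0.237,-0.205,-0.507]' >/dev/null; python3 - <<'E'
from h import *
st(); mid((.43,.03,.21),11.5,0)
E
```

```text
t 29.77 p [0.4321 0.0194 0.2198] z [ 0.156  0.141 -0.978] y [ 0.978 -0.159  0.133] F [-0.1 -0.1  0.5] w 0.932 g 0.0 j [-0.24 -0.56  2.15  0.18  1.44 -0.11]
shift [ 0.084 -0.051  0.108] turn [ 0.051 -0.044 -0.111] deg 23.5
```

```bash
python3 -m jog '[0.08,-0.05,0.1,0.051,-0.044,-0.111, 0.08,-0.05,0.1,0.051,-0.044,-0.111, 0.08,-0.05,0.1,0.051,-0.044,-0.111, 0.08,-0.05,0.1,0.051,-0.044,-0.111]' 85 >/dev/null; python3 - <<'E'
from h import *
st();i,P,T=cloud('wrist')
c,a=tum(P,(.4251,-.0084));i,P,T=cloud('top');c2,a2=tum(P,(.4251,-.0084)); c=(c+c2)/2 if np.hypot(*(c-c2))<.006 else c
print(c);grasp(c,a,-40,.03,.008,up=.06)
E
```

```text
t 30.27 p [0.4297 0.0299 0.2111] z [ 0.005  0.003 -1.   ] y [0.981 0.193 0.005] F [ 0.3 -0.1 -0. ] w 0.993 g 0.0 j [-0.11 -0.44  2.07  0.    1.5  -0.3 ]
tum 4200 [426.1  -5.1] [56.3 80.2] long az 101.5
tum 0 [0. 0.] [0. 0.] long az 0.0
[ 0.42606763 -0.00505347]
shift [ 0.011 -0.112  1.499] turn [ 0.001 -0.223 -0.003] deg 40.1
```

```bash
python3 -m jog '[0,-0.1,0.3,0,-0.223,0, 0,-0.1,0.6,0,-0.223,0, 0,-0.1,1,0,-0.223,0, 0,-0.1,1,0,-0.223,0, 0,-0.1,1,0,-0.223,0, 0,-0.1,1,0,-0.223,0]' 85 >/dev/null
python3 - <<'E'
from h import *
st(); grasp((.4257,-.0066),101.5,-40,.03,.008,up=.05);grasp((.4257,-.0066),101.5,-40,.03,.008)
E
```

```text
t 31.12 p [0.4212 0.0278 0.1129] z [ 0.13  -0.629 -0.766] y [0.981 0.193 0.008] F [ 0.4 -0.5  0.1] w 0.99 g 0.0 j [ 0.32 -0.22  2.2  -0.72  1.33  0.36]
shift [ 0.328 -0.029  0.493] turn [ 0.001 -0.    -0.003] deg 0.6
shift [ 0.328 -0.03   0.993] turn [ 0.001 -0.    -0.003] deg 0.6
```

```bash
python3 -m jog '[0.33,-0.03,0.15,0,0,0, 0.33,-0.03,0.4,0,0,0, 0.33,-0.03,0.6,0,0,0, 0.33,-0.03,0.8,0,0,0, 0.33,-0.03,0.99,0,0,0, 0.33,-0.03,0.99,0,0,0, 0.33,-0.03,0.99,0,0,0]';  python3 -m jog '[0,0,0,0,0,0, 0,0,0,0,0,0, 0,0,0,0,0,0, 0,0,0,0,0,0]' 45 >/dev/null; python3 - <<'E'
from h import *
st(); held((.4257,-.0066))
E
python3 -m jog '[-0.3,0,-0.4,0,0,0, -0.64,0,-0.77,0,0,0, -0.64,0,-0.77,0,0,0]' >/dev/null; python3 -m jog '[-0.4,0,-0.5,0,0,0, -0.66,0,-0.8,0,0,0, -0.66,0,-0.8,0,0,0]' >/dev/null; python3 - <<'E'
from h import *
st();mid((.47,-.04,.23))
E
```

```text
time: 32.0
tool_pos: [0.4268, -0.0104, 0.0163]
tool_rot: [0.267, 0.598, 0.724, -0.214]
contact_force: [-0.4, 0.4, 0.3]
gripper_width: 0.994
grasp_force: 0.0
t 32.5 p [ 0.4265 -0.0099  0.0158] z [ 0.131 -0.631 -0.765] y [0.981 0.194 0.007] F [-0.7  2.8  6.3] w 0.647 g 61.7 j [ 0.23 -0.05  2.25 -0.8   1.12  0.46]
held [-0.0053  0.     -0.0115]
t 33.25 p [ 0.4255 -0.0083  0.2211] z [ 0.134 -0.629 -0.766] y [0.981 0.194 0.012] F [ 0.6  0.4 -1.6] w 0.648 g 61.9 j [ 0.23 -0.41  2.14 -0.7   1.46  0.14]
shift [-0.358  0.376  0.191] turn [0.193 0.161 0.52 ] deg 104.0
```

```bash
python3 -m jog '[-0.36,0.2,0.1,0.193,0.161,0.52, -0.36,0.38,0.19,0.193,0.161,0.52, -0.36,0.38,0.19,0.193,0.161,0.52, -0.36,0.38,0.19,0.193,0.161,0.52, -0.36,0.38,0.19,0.193,0.161,0.52, -0.36,0.38,0.19,0.193,0.161,0.52, -0.36,0.38,0.19,0.193,0.161,0.52, -0.36,0.38,0.19,0.193,0.161,0.52]' >/dev/null; python3 - <<'E'
from h import *
st();place(PEG[0],.21)
E
```

```text
t 34.25 p [ 0.468  -0.0402  0.224 ] z [-0.077 -0.116 -0.99 ] y [ 0.325 -0.942  0.085] F [-0.8  0.1 -0.7] w 0.654 g 62.0 j [-0.17 -0.27  1.93 -0.13  1.54  1.08]
shift [1.76  0.573 0.028] turn [-0.009  0.307  0.097] deg 58.0
```

```bash
python3 -m jog '[0.3,0.3,-0.1,-0.009,0.307,0.097, 0.6,0.55,-0.1,-0.009,0.307,0.097, 0.9,0.55,-0.1,-0.009,0.307,0.097, 0.9,0.55,-0.1,-0.009,0.307,0.097, 0.9,0.55,-0.1,-0.009,0.307,0.097, 0.9,0.55,-0.1,-0.009,0.307,0.097, 0.9,0.55,-0.1,-0.009,0.307,0.097]' >/dev/null; python3 - <<'E'
from h import *
st();place(PEG[0],.185)
E
```

```text
t 35.12 p [ 0.5703 -0.0615  0.2267] z [ 0.762  0.042 -0.646] y [ 0.056 -0.998  0.001] F [-0.5 -0.4 -0.9] w 0.649 g 61.9 j [-0.41 -0.57  2.3   0.57  0.68  0.8 ]
shift [ 0.192 -0.181  0.925] turn [-0.001  0.001  0.001] deg 0.4
```

```bash
python3 -m jog '[0.19,-0.18,0.4,0,0,0, 0.19,-0.18,0.92,0,0,0, 0.19,-0.18,0.92,0,0,0, 0.19,-0.18,0.92,0,0,0]' >/dev/null; python3 - <<'E'
from h import *
st();chk('k5',ztop=.225,c=PEG[0]);place(PEG[0],.086)
E
```

```text
t 35.62 p [ 0.6545 -0.0394  0.1876] z [ 0.767  0.041 -0.641] y [ 0.057 -0.998  0.004] F [ 0.1 -0.1 -1.3] w 0.646 g 61.9 j [-0.28 -0.27  2.16  0.59  0.47  0.81]
top 663 centre [642.2 -39.7] [56.3 57. ] 3.8 z 0.2281 plane [ 0.018 -0.021  0.228]
shift [-0.848 -0.018  0.669] turn [-0.    -0.002  0.003] deg 0.6
```

```bash
python3 -m jog '[-0.2,0,0.16,0,0,0, -0.4,0,0.33,0,0,0, -0.6,0,0.48,0,0,0, -0.72,0,0.58,0,0,0, -0.81,0,0.65,0,0,0, -0.81,0,0.65,0,0,0, -0.81,0,0.65,0,0,0]'; python3 - <<'E'
from h import *
st();chk('k3',ztop=.125,c=PEG[0])
E
```

```text
time: 36.6
tool_pos: [0.6534, -0.0408, 0.0871]
tool_rot: [-0.009, 0.904, 0.027, 0.426]
contact_force: [0.6, 0.5, -1.6]
gripper_width: 0.649
grasp_force: 62.0
t 36.6 p [ 0.6534 -0.0408  0.0871] z [ 0.77   0.039 -0.637] y [ 0.056 -0.998  0.006] F [ 0.6  0.5 -1.6] w 0.649 g 62.0 j [-0.29 -0.09  2.2   0.99  0.31  0.38]
top 554 centre [640.7 -41.4] [59.1 56.5] 1.1 z 0.1275 plane [ 0.01  -0.012  0.128]
```

```bash
python3 -m jog '[-0.02,0,0.015,0,0,0, -0.02,0,0.015,0,0,0]' ; python3 -m jog '[0,0,0,0,0,0, 0,0,0,0,0,0, 0,0,0,0,0,0, 0,0,0,0,0,0]' 80 >/dev/null; python3 -m jog '[0,0,-0.3,0,0,0, 0,0,-0.6,0,0,0, 0,0,-1,0,0,0, 0,0,-1,0,0,0]' >/dev/null;  python3 -m jog '[0.3,0,-0.5,0,0,0, 0.3,0,-0.6,0,0,0, 0.3,0,-0.6,0,0,0]' >/dev/null; python3 - <<'E'
from h import *
st(); 
for k in(0,1,2): chk('k6',ztop=.124,c=PEG[k])
i,P,T=cloud('top');np.savez('top3.npz',i=i,P=P)
mid((.43,-.28,.2),-79.3,0)
E
```

```text
time: 36.95
tool_pos: [0.6536, -0.0406, 0.084]
tool_rot: [-0.01, 0.904, 0.026, 0.426]
contact_force: [-1.9, 0.4, 4.8]
gripper_width: 0.649
grasp_force: 62.7
t 38.33 p [ 0.5492 -0.0456  0.2078] z [ 0.768  0.04  -0.639] y [ 0.057 -0.998  0.005] F [ 0.1  0.3 -0. ] w 0.945 g 0.0 j [-0.39 -0.64  2.38  0.57  0.66  0.81]
top 562 centre [640.  -41.9] [58.7 55.7] 4.1 z 0.1241 plane [ 0.016 -0.007  0.124]
top 559 centre [636.5  59.1] [58.9 54.8] 1.7 z 0.1242 plane [0.005 0.004 0.124]
top 551 centre [630.5 158.9] [56.7 56. ] 2.5 z 0.1243 plane [ 0.017 -0.003  0.124]
shift [-0.897  2.275 -0.967] turn [ 0.019 -0.278 -0.038] deg 50.6
```

View pics/k6.png

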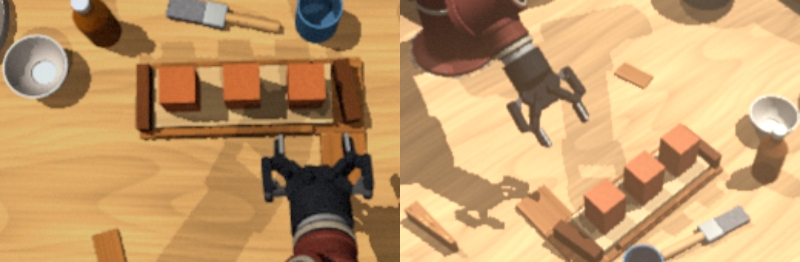

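All three hang level. Next is the wedge.

```bash
python3 -m jog '[-0.45,1,-0.5,0.019,-0.278,-0.038, -0.45,1,-0.5,0.019,-0.278,-0.038, -0.45,1,-0.5,0.019,-0.278,-0.038, -0.45,1,-0.5,0.019,-0.278,-0.038, -0.45,1,-0.5,0.019,-0.278,-0.038, -0.45,1,-0.5,0.019,-0.278,-0.038]' 60 >/dev/null; python3 - <<'E'
from h import *
st(); mid((.43,-.28,.2),-79.3,0)
i,P,T=cloud('wrist');np.savez('w4.npz',i=i,P=P);cv2.imwrite('pics/w4.png',i)
E
```

```text
t 39.42 p [ 0.4888 -0.1488  0.2045] z [ 0.002  0.    -1.   ] y [ 0.187 -0.982  0.   ] F [0.2 0.2 0.3] w 0.701 g 0.0 j [-0.44 -0.21  1.9   0.    1.44  0.94]
shift [-0.822  1.179  0.044] turn [ 0. -0.  0.] deg 0.1
```

View pics/w4.png

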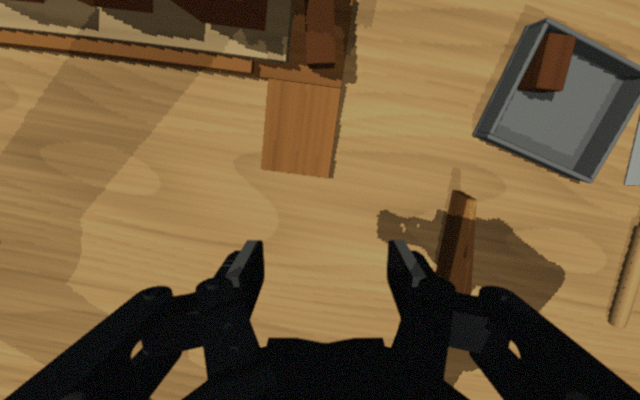

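The apron at (300,130), channel mouth, cheek end at (320,50) and wedge at (457,240) are all in view. I'll fit the cradle frame from this depth.

```bash
python3 - <<'E'
from h import *
for n in('w4','top3'):
    P=np.load(n+'.npz')['P'].reshape(-1,3);P=P[np.isfinite(P[:,0])]
    a=np.radians(YAW);X=np.array([np.cos(a),np.sin(a)]);Y=np.array([-X[1],X[0]]);O=np.array([.6343,.0625])
    q=(P[:,:2]-O)*1000;cx=q@X;cy=q@Y;z=P[:,2]*1000
    print(n)
    def edges(nm,m):
        if m.sum()<20: print(nm,'few');return
        print(nm,m.sum(),'x',np.percentile(cx[m],[1,99]).round(1),'y',np.percentile(cy[m],[1,99]).round(1),'z',np.median(z[m]).round(1))
    edges('apron',(z>7)&(z<18)&(cx>-175)&(cx<-68)&(cy>-225)&(cy<-120))
    for x0 in(-40,-20,0,20,40):
        b=(cx>x0-6)&(cx<x0+6)
        edges(f'board end x{x0}',b&(z>31)&(z<41)&(cy>-165)&(cy<-120)); edges(f'cheek x{x0}',b&(z>47)&(z<57)&(cy>-230)&(cy<-140))
    edges('cheek all',(z>47)&(z<57)&(cy>-230)&(cy<-140)&(cx<80)&(cx>-80))
    edges('lip-',(z>20)&(z<29)&(cx>-75)&(cx<-40)&(abs(cy)<100))
    Q=P[(abs(P[:,0]-.432)<.09)&(abs(P[:,1]+.313)<.05)&(z>34)&(z<47)]
    c,s,an=cv2.minAreaRect((Q[:,:2]*1000).astype(np.float32));print('wedge',len(Q),np.round(c,1),np.round(s,1),round(an,1))
    hull=cv2.approxPolyDP(cv2.convexHull((Q[:,:2]*1000).astype(np.float32)),5,True)[:,0];print(hull.round(1).tolist())
E
```

```text
w4
apron 6121 x [-157.2  -68.8] y [-205.2 -131.7] z 12.9
board end x-40 461 x [-45.9 -34.1] y [-149.7 -120.2] z 36.9
cheek x-40 429 x [-45.9 -34.2] y [-195.2 -168.9] z 53.1
board end x-20 350 x [-25.9 -14.1] y [-149.4 -128.2] z 37.0
cheek x-20 449 x [-25.9 -14.2] y [-191.3 -165.4] z 52.9
board end x0 227 x [-5.7  2.7] y [-149.3 -129. ] z 37.0
cheek x0 288 x [-5.9  2.4] y [-187.7 -162.7] z 52.9
board end x20 few
cheek x20 few
board end x40 few
cheek x40 few
cheek all 1846 x [-48.3   1.5] y [-193.7 -164.3] z 53.0
lip- 2956 x [-63.1 -49.1] y [-98.1  97.4] z 25.1
wedge 1726 [ 442.3 -306.8] [113.9  26.1] 15.4
[[498.20001220703125, -295.29998779296875], [401.5, -304.5], [389.8999938964844, -318.1000061035156], [390.70001220703125, -334.0], [498.70001220703125, -304.1000061035156]]
top3
apron 404 x [-148.5  -69.1] y [-207.6 -133.8] z 11.7
board end x-40 52 x [-44.5 -35.5] y [-152.2 -121. ] z 35.3
cheek x-40 53 x [-45.4 -34.3] y [-196.4 -170.7] z 52.0
board end x-20 27 x [-25.8 -15.2] y [-150.3 -135.4] z 36.7
cheek x-20 50 x [-25.3 -14.3] y [-194.1 -168.6] z 52.6
board end x0 21 x [-5.3  5.6] y [-164.5 -142.9] z 37.3
cheek x0 41 x [-5.   4.6] y [-189.9 -165.1] z 52.6
board end x20 21 x [15.7 24.1] y [-162.1 -141.2] z 37.4
cheek x20 48 x [14.4 25.4] y [-186.  -162.7] z 51.5
board end x40 21 x [34.7 45.9] y [-158.1 -141.8] z 36.5
cheek x40 48 x [34.3 45.9] y [-183.8 -158.6] z 52.8
cheek all 421 x [-48.3  55. ] y [-195.6 -158.6] z 52.3
lip- 403 x [-63.8 -50.3] y [-98.   96.9] z 24.2
wedge 478 [ 433.1 -317.1] [128.1  31.2] 6.5
[[495.29998779296875, -297.1000061035156], [367.79998779296875, -309.29998779296875], [370.8999938964844, -337.0], [485.70001220703125, -309.6000061035156]]
```

```bash
python3 - <<'E'
from h import *
mid((.4077,-.3183,.09),-79.6,0);mid((.4077,-.3183,.009),-79.6,0)
E
```

```text
shift [-1.105  1.516  1.141] turn [ 0.    -0.001  0.002] deg 0.3
shift [-1.106  1.516  1.951] turn [ 0.    -0.001  0.002] deg 0.3
```

```bash
python3 -m jog '[-0.3,0.4,0,0,0,0, -0.6,0.8,0,0,0,0, -0.6,0.8,0,0,0,0]' 65 >/dev/null; python3 -m jog '[-0.25,0.4,0,0,0,0, -0.5,0.72,0.3,0,0,0, -0.5,0.72,0.7,0,0,0, -0.5,0.72,1,0,0,0, -0.5,0.72,1,0,0,0]' >/dev/null;python3 - <<'E'
from h import *
st();mid((.4077,-.3183,.009),-79.6,0)
i,P,T=cloud('top');P=P.reshape(-1,3);Q=P[(abs(P[:,0]-.432)<.09)&(abs(P[:,1]+.313)<.06)&(P[:,2]>.034)&(P[:,2]<.047)]
cv2.imwrite('pics/t4.png',i)
print(len(Q),cv2.approxPolyDP(cv2.convexHull((Q[:,:2]*1000).astype(np.float32)),5,True)[:,0].round(1).tolist())
E
```

```text
t 40.48 p [ 0.4058 -0.3165  0.1023] z [-0.001  0.004 -1.   ] y [ 0.185 -0.983 -0.004] F [ 0.9 -0.   0.2] w 0.76 g 0.0 j [-0.81 -0.09  1.98  0.    1.26  0.58]
shift [0.016 0.024 0.933] turn [-0.001  0.     0.001] deg 0.3
303 [[495.3999938964844, -297.6000061035156], [367.79998779296875, -308.8999938964844], [370.6000061035156, -327.1000061035156], [419.3999938964844, -327.79998779296875], [490.79998779296875, -308.1000061035156]]
```

Wedge unmoved. Descend, grip, lift.

```bash
python3 -m jog '[0.016,0.02,0.3,0,0,0, 0.016,0.02,0.6,0,0,0, 0.016,0.02,0.85,0,0,0, 0.016,0.02,0.93,0,0,0, 0.016,0.02,0.93,0,0,0]'; python3 -m jog '[0,0,0,0,0,0, 0,0,0,0,0,0, 0,0,0,0,0,0, 0,0,0,0,0,0, 0,0,0,0,0,0]' 5; python3 -m jog '[0,0,-0.3,0,0,0, 0,0,-0.6,0,0,0, 0,0,-0.6,0,0,0, 0,0,-0.6,0,0,0]'; python3 - <<'E'
from h import *
st()
i,P,T=cloud('top');P=P.reshape(-1,3);Q=P[(abs(P[:,0]-.432)<.09)&(abs(P[:,1]+.313)<.06)&(P[:,2]>.088)&(P[:,2]<.110)]
print(len(Q),cv2.approxPolyDP(cv2.convexHull((Q[:,:2]*1000).astype(np.float32)),5,True)[:,0].round(1).tolist())
Q=Q[Q[:,0]>.44]
print(len(Q),np.median(Q[:,2]),cv2.approxPolyDP(cv2.convexHull((Q[:,:2]*1000).astype(np.float32)),3,True)[:,0].round(1).tolist())
E
```

```text
time: 41.15
tool_pos: [0.4104, -0.3212, 0.0135]
tool_rot: [0.001, 0.996, 0.093, 0.002]
contact_force: [-0.5, -1.0, -0.2]
gripper_width: 0.761
grasp_force: 0.0
time: 41.78
tool_pos: [0.4105, -0.3216, 0.0138]
tool_rot: [0.001, 0.996, 0.093, 0.002]
contact_force: [-0.2, 1.8, 7.0]
gripper_width: 0.292
grasp_force: 59.2
time: 42.28
tool_pos: [0.4089, -0.3202, 0.0711]
tool_rot: [0.0, 0.996, 0.093, 0.0]
contact_force: [0.1, 0.5, -1.8]
gripper_width: 0.291
grasp_force: 58.9
t 42.27 p [ 0.4089 -0.3202  0.0711] z [ 0.001  0.    -1.   ] y [ 0.185 -0.983  0.   ] F [ 0.1  0.5 -1.8] w 0.291 g 58.9 j [-0.81 -0.04  1.99  0.    1.19  0.58]
266 [[494.20001220703125, -306.29998779296875], [493.70001220703125, -295.8999938964844], [409.79998779296875, -295.20001220703125], [431.5, -325.79998779296875]]
185 0.09626371430518921 [[494.29998779296875, -296.29998779296875], [440.1000061035156, -303.5], [440.6000061035156, -320.79998779296875], [494.20001220703125, -306.29998779296875]]
```

```bash
cat >> h.py <<'E'
O=np.array([.6352,.0643]);_a=np.radians(YAW);X=np.array([np.cos(_a),np.sin(_a)]);Y=np.array([-X[1],X[0]])
def cr(x,y): return O+X*x/1000+Y*y/1000
def top_wedge(z0,z1,xmin,box):
    i,P,T=cloud('top');P=P.reshape(-1,3);q=(P[:,:2]-O)*1000;cx=q@X;cy=q@Y
    m=(P[:,2]>z0)&(P[:,2]<z1)&(cx>box[0])&(cx<box[1])&(cy>box[2])&(cy<box[3]);
    for a in range(int(box[0]),int(box[1]),10):
        k=m&(cx>=a)&(cx<a+10)
        if k.sum()>3: print(a+5,k.sum(),cy[k].min().round(1),cy[k].max().round(1),np.median(P[k,2]).round(4))
    print('xmax',cx[m].max().round(1));return i
def wmove(worg,waz,tx,ty,tz,pr=True):
    """wedge now at worg (m), azimuth waz; wants cradle tx,ty mm (az YAW) and TCP z tz"""
    s=manip.state();d=s['tool_pos'][:2]-worg;b=np.radians(YAW-waz);d=np.array([[np.cos(b),-np.sin(b)],[np.sin(b),np.cos(b)]])@d
    y=rot(s['tool_rot'])[:,1];p=cr(tx,ty)+d;plan((p[0],p[1],tz),tool(np.degrees(np.arctan2(y[1],y[0]))+YAW-waz))
E
python3 - <<'E'
from h import *
wmove(np.array([.4310,-.3143]),6.1,-120,-166.5,.08)
E
```

```text
shift [ 1.291 -1.87  -0.092] turn [-0.    -0.     0.018] deg 3.3
```

```bash
python3 -m jog '[0.3,-0.5,-0.1,0,0,0, 0.65,-0.93,-0.1,0,0,0, 0.65,-0.93,-0.1,0,0,0]' >/dev/null;python3 -m jog '[0.3,-0.5,0,0,0,0.018, 0.64,-0.94,0,0,0,0.018, 0.64,-0.94,0,0,0,0.018, 0.64,-0.94,0,0,0,0.018, 0.64,-0.94,0,0,0,0.018]' >/dev/null;python3 - <<'E'
from h import *
st(); top_wedge(.095,.118,0,(-200,-40,-200,-130))
E
```

```text
t 43.33 p [ 0.501  -0.1143  0.0816] z [ 0.001 -0.001 -1.   ] y [ 0.127 -0.992  0.001] F [ 0.3  0.8 -0.9] w 0.294 g 59.3 j [-0.37 -0.07  2.   -0.    1.21  1.07]
-185 25 -192.3 -160.9 0.1075
-175 35 -189.7 -160.2 0.1077
xmax -167.5
```

```bash
python3 - <<'E'
from h import *
i,P,T=cloud('wrist');cv2.imwrite('pics/w5.png',np.clip(i*1.5,0,255).astype(np.uint8));np.savez('w5.npz',i=i,P=P)
j,P2,T=cloud('top');np.savez('t5.npz',i=j,P=P2)
P=P.reshape(-1,3);q=(P[:,:2]-O)*1000;cx=q@X;cy=q@Y;z=P[:,2]
for a in range(-190,-40,10):
    k=(cx>=a)&(cx<a+10)&(z>.095)&(z<.12)&(cy>-200)&(cy<-135)
    if k.sum()>3: print(a+5,k.sum(),np.percentile(cy[k],[1,99]).round(1),np.median(z[k]).round(4))
for a in(-40,-20,0):
    k=(abs(cx-a)<6); b=k&(z>.032)&(z<.042)&(cy>-165)&(cy<-120);c=k&(z>.047)&(z<.057)&(cy>-230)&(cy<-140)
    print(a,'board end',cy[b].min().round(1) if b.any() else None,'cheek in',cy[c].max().round(1) if c.any() else None)
E
```

```text
-175 421 [-187.3 -158.6] 0.1087
-165 1239 [-186.7 -158.6] 0.1089
-155 1281 [-184.3 -158. ] 0.1088
-145 1444 [-183.8 -156.9] 0.1088
-135 2870 [-195.1 -144.5] 0.1087
-125 1243 [-179.5 -157.5] 0.1087
-115 1186 [-177.6 -157.1] 0.1086
-105 1179 [-175.7 -156.9] 0.1086
-95 1169 [-173.7 -156.6] 0.1086
-85 1127 [-171.7 -156.4] 0.1087
-75 1072 [-169.8 -156. ] 0.1087
-65 997 [-167.9 -155.7] 0.1085
-55 591 [-166.1 -155.4] 0.1085
-40 board end -151.7 cheek in -169.6
-20 board end -151.6 cheek in -167.2
0 board end None cheek in None
```

View pics/w5.png

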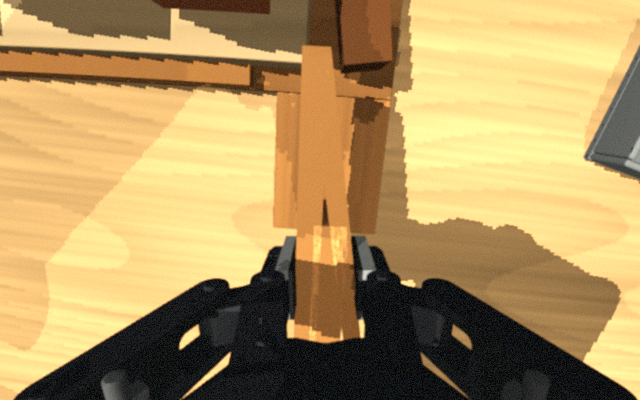

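The wedge points into the mouth: straight side about 1.7° off, 3–4 mm short of the board line. I'll correct, lower partly, and re-measure.

```bash
python3 - <<'E'
from h import *
wmove(cr(-115.5,-168.2),4.55,-120,-164.3,.035)
E
```

```text
shift [-0.043 -0.051  0.471] turn [ 0.    -0.001  0.009] deg 1.7
```

```bash
python3 -m jog '[-0.043,-0.05,0,0,0,0.009, -0.043,-0.05,0.25,0,0,0.009, -0.043,-0.05,0.46,0,0,0.009, -0.043,-0.05,0.46,0,0,0.009, -0.043,-0.05,0.46,0,0,0.009]' >/dev/null; cat >> h.py <<'E'
def wlook(zt,n):
    i,P,T=cloud('wrist');cv2.imwrite(f'pics/{n}.png',np.clip(i*1.5,0,255).astype(np.uint8))
    P=P.reshape(-1,3);q=(P[:,:2]-O)*1000;cx=q@X;cy=q@Y;z=P[:,2];A=[];B=[]
    for a in range(-190,30,10):
        k=(cx>=a)&(cx<a+10)&(abs(z-zt)<.006)&(cy>-190)&(cy<-152.6 if zt<.06 else cy<-140)
        if k.sum()>200: e=np.percentile(cy[k],[1,99]);A.append((a+5,*e,np.median(z[k])))
    for a in A: print(np.round(a,3))
    A=np.array(A);k=(A[:,0]>-128)&(A[:,0]<-58)
    if k.sum()>2: print('straight slope deg',np.degrees(np.arctan(np.polyfit(A[k,0],A[k,2],1)[0])).round(2))
    for a in(-40,-20):
        k=(abs(cx-a)<6); b=k&(z>.032)&(z<.042)&(cy>-158)&(cy<-120);c=k&(z>.047)&(z<.057)&(cy>-230)&(cy<-140)
        print(a,'board end',np.percentile(cy[b],1).round(1) if b.any() else None,'cheek in',np.percentile(cy[c],99).round(1) if c.any() else None)
E
python3 - <<'E'
from h import *
st();wlook(.0625,'w6')
E
```

```text
t 44.1 p [ 0.4973 -0.1089  0.0371] z [ 0.003 -0.001 -1.   ] y [ 0.1   -0.995  0.002] F [-0.4  0.  -1.1] w 0.29 g 59.2 j [-0.36 -0.02  2.03 -0.    1.12  1.11]
[-1.75000e+02 -1.80980e+02 -1.52314e+02  6.40000e-02]
[-1.65000e+02 -1.80001e+02 -1.52644e+02  6.40000e-02]
[-1.55000e+02 -1.77831e+02 -1.52693e+02  6.40000e-02]
[-1.45000e+02 -1.77508e+02 -1.40437e+02  6.40000e-02]
[-1.35000e+02 -1.89367e+02 -1.45859e+02  6.40000e-02]
[-1.25000e+02 -1.73734e+02 -1.52391e+02  6.40000e-02]
[-1.15000e+02 -1.72027e+02 -1.52416e+02  6.40000e-02]
[-1.05000e+02 -1.70435e+02 -1.52311e+02  6.40000e-02]
[-9.50000e+01 -1.68729e+02 -1.52337e+02  6.40000e-02]
[-8.50000e+01 -1.66983e+02 -1.52338e+02  6.40000e-02]
[-7.50000e+01 -1.65508e+02 -1.52334e+02  6.40000e-02]
[-6.50000e+01 -1.63832e+02 -1.52274e+02  6.40000e-02]
[-5.50000e+01 -1.62328e+02 -1.52203e+02  6.40000e-02]
straight slope deg 0.1
-40 board end -151.6 cheek in -170.8
-20 board end None cheek in None
```

```bash
python3 -m jog '[0,0.008,0.05,0,0,0, 0,0.008,0.09,0,0,0, 0,0.008,0.09,0,0,0, 0,0.008,0.09,0,0,0]'; python3 -m jog '[0.05,0.002,0,0,0,0, 0.1,0.005,0,0,0,0, 0.15,0.0075,0,0,0,0, 0.2,0.01,0,0,0,0, 0.2,0.01,0,0,0,0]'; python3 -m jog '[0.06,0.003,0,0,0,0, 0.12,0.006,0,0,0,0, 0.18,0.009,0,0,0,0, 0.25,0.0125,0,0,0,0, 0.25,0.0125,0,0,0,0]'; python3 - <<'E'
from h import *
st();wlook(.0545,'w7')
E
```

```text
time: 44.65
tool_pos: [0.4971, -0.1096, 0.0273]
tool_rot: [0.001, 0.999, 0.05, 0.001]
contact_force: [0.1, 0.1, -0.1]
gripper_width: 0.293
grasp_force: 59.2
time: 45.28
tool_pos: [0.5175, -0.1086, 0.0274]
tool_rot: [0.001, 0.999, 0.051, 0.001]
contact_force: [0.2, -1.6, -0.0]
gripper_width: 0.293
grasp_force: 59.2
time: 45.9
tool_pos: [0.5427, -0.1073, 0.0275]
tool_rot: [0.001, 0.999, 0.051, 0.001]
contact_force: [0.3, -0.5, -0.4]
gripper_width: 0.293
grasp_force: 59.2
t 45.9 p [ 0.5427 -0.1073  0.0275] z [ 0.003 -0.001 -1.   ] y [ 0.101 -0.995  0.001] F [ 0.3 -0.5 -0.4] w 0.293 g 59.2 j [-0.33  0.1   1.93 -0.    1.11  1.14]
[-1.35000e+02 -1.79413e+02 -1.53236e+02  5.40000e-02]
[-1.25000e+02 -1.81420e+02 -1.52932e+02  5.40000e-02]
[-1.15000e+02 -1.78888e+02 -1.53525e+02  5.40000e-02]
[-1.05000e+02 -1.78458e+02 -1.53148e+02  5.40000e-02]
[-9.50000e+01 -1.89320e+02 -1.52732e+02  5.40000e-02]
[-8.50000e+01 -1.83420e+02 -1.53132e+02  5.40000e-02]
[-7.50000e+01 -1.73559e+02 -1.52924e+02  5.40000e-02]
[-6.50000e+01 -1.71857e+02 -1.52997e+02  5.40000e-02]
[-5.50000e+01 -1.76153e+02 -1.53032e+02  5.40000e-02]
[-4.50000e+01 -1.89557e+02 -1.53150e+02  5.40000e-02]
[-3.50000e+01 -1.89635e+02 -1.53118e+02  5.30000e-02]
[-2.50000e+01 -1.89656e+02 -1.53092e+02  5.30000e-02]
[-1.50000e+01 -1.89720e+02 -1.53135e+02  5.30000e-02]
[-5.00000e+00 -1.89543e+02 -1.64470e+02  5.30000e-02]
[ 5.00000e+00 -1.88720e+02 -1.63561e+02  5.30000e-02]
straight slope deg 0.21
-40 board end -151.1 cheek in -153.2
-20 board end -151.1 cheek in -153.1
```

View pics/w7.png

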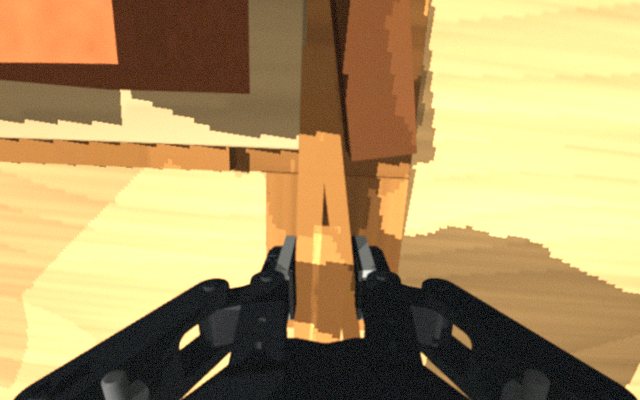

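The wedge sits about 40 mm into the channel, with clearance on both sides. Next: set it down, release, and go behind the butt with the fingers shut.

```bash
python3 -m jog '[0,0,0.015,0,0,0, 0,0,0.015,0,0,0]'; python3 -m jog '[0,0,0,0,0,0, 0,0,0,0,0,0, 0,0,0,0,0,0]' 42 >/dev/null;  python3 -m jog '[0,0,-0.2,0,0,0, 0,0,-0.6,0,0,0, 0,0,-0.8,0,0,0, 0,0,-0.8,0,0,0]' >/dev/null; python3 -m jog '[-0.5,0,0,0,0,0.0164, -0.85,-0.02,0,0,0,0.0164, -0.85,-0.02,0,0,0,0.0164, -0.85,-0.02,0,0,0,0.0164]' 0 >/dev/null; python3 - <<'E'
from h import *
st(); top_wedge(.046,.058,0,(-170,-66,-200,-140))
p=cr(-162,-170);plan((*p,.026),tool(-90+YAW))
E
```

```text
time: 46.2
tool_pos: [0.542, -0.1073, 0.0259]
tool_rot: [0.001, 0.999, 0.05, 0.001]
contact_force: [-0.3, -1.0, -1.0]
gripper_width: 0.294
grasp_force: 59.3
t 47.58 p [ 0.4572 -0.1137  0.1052] z [ 0.002 -0.001 -1.   ] y [ 0.049 -0.999  0.001] F [0.7 0.  0.2] w 0.003 g 0.0 j [-0.4  -0.21  2.08  0.    1.27  1.12]
-105 6 -159.7 -154.9 0.0518
-95 26 -172.8 -155.1 0.0516
-85 35 -175.6 -155.3 0.0522
-75 31 -175.8 -155.6 0.0521
-65 13 -174.0 -156.2 0.0529
xmax -66.0
shift [0.24  0.009 0.796] turn [ 0.    -0.001 -0.   ] deg 0.1
```

```bash
python3 -m jog '[0.1,0.01,0.3,0,0,0, 0.1,0.01,0.6,0,0,0, 0.1,0.01,0.79,0,0,0, 0.1,0.01,0.79,0,0,0, 0.1,0.01,0.79,0,0,0]'; python3 -m jog '[0.08,0,0,0,0,0, 0.16,0,0,0,0,0, 0.24,0,0,0,0,0, 0.3,0,0,0,0,0, 0.3,0,0,0,0,0]'; python3 -m jog '[0.05,0,0,0,0,0, 0.1,0,0,0,0,0, 0.15,0,0,0,0,0, 0.15,0,0,0,0,0]'; python3 - <<'E'
from h import *
st();p=(manip.state()['tool_pos'][:2]-O)*1000;print('cradle',p@X,p@Y);wlook(.0525,'w8')
E
```

```text
time: 48.25
tool_pos: [0.4684, -0.1146, 0.0275]
tool_rot: [0.001, 1.0, 0.025, 0.002]
contact_force: [0.0, 0.4, -0.4]
gripper_width: -0.003
grasp_force: 0.0
time: 48.88
tool_pos: [0.4978, -0.1129, 0.0268]
tool_rot: [0.001, 1.0, 0.025, 0.001]
contact_force: [0.6, 0.6, 0.4]
gripper_width: 0.0
grasp_force: 0.0
time: 49.38
tool_pos: [0.5128, -0.1122, 0.0269]
tool_rot: [0.001, 1.0, 0.025, 0.001]
contact_force: [0.4, 0.4, 0.1]
gripper_width: 0.001
grasp_force: 0.0
t 49.38 p [ 0.5128 -0.1122  0.0269] z [ 0.003 -0.001 -1.   ] y [ 0.05  -0.999  0.001] F [0.4 0.4 0.1] w 0.001 g 0.0 j [-0.36  0.04  2.   -0.    1.11  1.16]
cradle -131.05266198792015 -170.15141287878384
[-1.25000e+02 -1.82379e+02 -1.55321e+02  5.30000e-02]
[-1.15000e+02 -1.83590e+02 -1.52923e+02  5.30000e-02]
[-1.05000e+02 -1.81790e+02 -1.52986e+02  5.30000e-02]
[-9.50000e+01 -1.80205e+02 -1.52972e+02  5.30000e-02]
[-8.50000e+01 -1.78414e+02 -1.52882e+02  5.30000e-02]
[-7.50000e+01 -1.76675e+02 -1.52867e+02  5.30000e-02]
[-6.50000e+01 -1.75065e+02 -1.52851e+02  5.30000e-02]
[-5.50000e+01 -1.77362e+02 -1.52792e+02  5.30000e-02]
[-4.50000e+01 -1.89599e+02 -1.52985e+02  5.30000e-02]
[-3.5000e+01 -1.8962e+02 -1.5293e+02  5.3000e-02]
[-2.50000e+01 -1.89594e+02 -1.53033e+02  5.30000e-02]
straight slope deg 1.56
-40 board end -149.8 cheek in -152.8
-20 board end -149.8 cheek in None
```

View pics/w8.png

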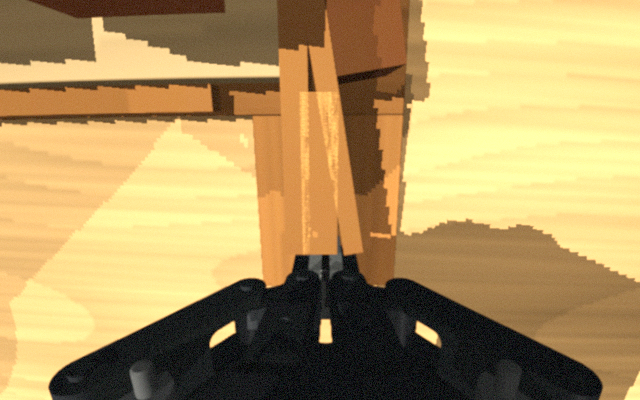

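The fingers are on the butt and the wedge runs straight. Keep pushing and watch the force.

```bash
python3 -m jog '[0.03,0,0,0,0,0, 0.06,0,0,0,0,0, 0.09,0,0,0,0,0, 0.12,0,0,0,0,0, 0.12,0,0,0,0,0]' | grep -E 'pos|contact'; python3 -m jog '[0.02,0,0,0,0,0, 0.04,0,0,0,0,0, 0.06,0,0,0,0,0, 0.06,0,0,0,0,0]'| grep -E 'pos|contact'; python3 -m jog '[0.02,0,0,0,0,0, 0.04,0,0,0,0,0, 0.06,0,0,0,0,0, 0.06,0,0,0,0,0]'| grep -E 'pos|contact'
```

```text
tool_pos: [0.5241, -0.1113, 0.0265]
contact_force: [-2.0, 1.1, -0.7]
tool_pos: [0.5295, -0.1104, 0.0264]
contact_force: [-4.6, 2.2, 1.9]
tool_pos: [0.535, -0.1096, 0.0263]
contact_force: [-5.9, 4.7, 2.7]
```

```bash
python3 -m jog '[0.015,0,0,0,0,0, 0.03,0,0,0,0,0, 0.03,0,0,0,0,0]'| grep -E 'pos|contact'; python3 -m jog '[0.01,0,0,0,0,0, 0.02,0,0,0,0,0, 0.02,0,0,0,0,0]'| grep -E 'pos|contact'; python3 -m jog '[0.01,0,0,0,0,0, 0.02,0,0,0,0,0, 0.02,0,0,0,0,0]'| grep -E 'pos|contact'; python3 - <<'E'
from h import *
wlook(.0525,'w9')
E
```

```text
tool_pos: [0.5374, -0.109, 0.0263]
contact_force: [-8.3, 7.1, 5.6]
tool_pos: [0.5388, -0.1086, 0.0262]
contact_force: [-11.0, 8.1, 6.9]
tool_pos: [0.5396, -0.1084, 0.0261]
contact_force: [-16.3, 8.8, 9.4]
[-9.50000e+01 -1.80103e+02 -1.53146e+02  5.30000e-02]
[-8.50000e+01 -1.79413e+02 -1.52792e+02  5.30000e-02]
[-7.50000e+01 -1.77501e+02 -1.52916e+02  5.30000e-02]
[-6.50000e+01 -1.75671e+02 -1.52876e+02  5.30000e-02]
[-5.50000e+01 -1.76530e+02 -1.52783e+02  5.30000e-02]
[-4.50000e+01 -1.89534e+02 -1.52989e+02  5.30000e-02]
[-3.50000e+01 -1.89669e+02 -1.53001e+02  5.30000e-02]
[-2.50000e+01 -1.89632e+02 -1.53000e+02  5.30000e-02]
[-1.50000e+01 -1.89626e+02 -1.52963e+02  5.30000e-02]
[-5.00000e+00 -1.89595e+02 -1.53020e+02  5.30000e-02]
straight slope deg 0.39
-40 board end -145.3 cheek in -148.6
-20 board end -157.8 cheek in -148.2
```

View pics/w9.png

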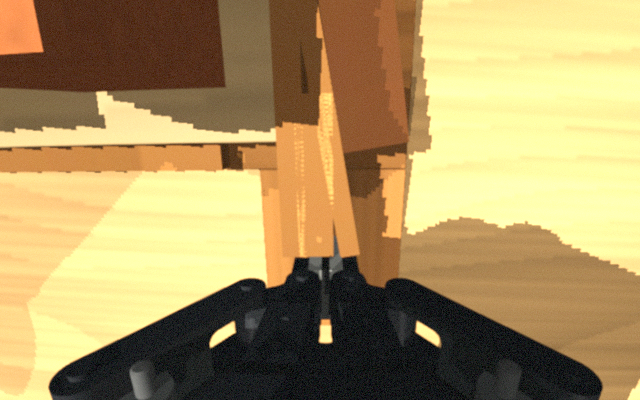

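```bash
python3 -m jog '[0.01,0,0,0,0,0, 0.01,0,0,0,0,0, 0.01,0,0,0,0,0]'| grep -E 'pos|contact'; python3 - <<'E'
from h import *
i,P,T=cloud('top')
P=P.reshape(-1,3);q=(P[:,:2]-O)*1000;cx=q@X;cy=q@Y;z=P[:,2]
k=(abs(cx)<45)&(z>.031)&(z<.041)&(cy>100);print('board far end cy',np.percentile(cy[k],99.5))
k=(abs(cx)<45)&(z>.048)&(z<.056)&(cy>130)&(cy<200);print('stop inner',np.percentile(cy[k],.5))
E
```

```text
tool_pos: [0.5397, -0.1084, 0.0261]
contact_force: [-18.6, 7.1, 12.8]
board far end cy 536.5192137915965
stop inner 149.48351245752707
```

Jammed: 18.6 N and no further motion. Backing off straight, then checking.

```bash
python3 -m jog '[-0.1,0,0,0,0,0, -0.3,0,0,0,0,0, -0.3,0,0,0,0,0, -0.3,0,-0.3,0,0,0, -0.4,0,-0.9,0,0,0, -0.4,0,-0.9,0,0,0]' >/dev/null; python3 -m jog '[-0.6,0,-0.5,0,0,0, -0.8,0,-1,0,0,0, -0.8,0,-1,0,0,0]' | grep -E 'time|contact'; python3 - <<'E'
from h import *
for k in(0,1,2): chk('k9',ztop=.124,c=PEG[k])
i,P,T=cloud('top');I=cv2.resize(i[100:240,140:520],(800,295));s=cloud('scene')[0];I2=cv2.resize(s[150:290,180:440],(557,300))
o=np.zeros((595,800,3),np.uint8);o[:295]=I;o[295:,:557]=I2;cv2.imwrite('pics/fin.png',np.clip(o*1.5,0,255).astype(np.uint8))
P=P.reshape(-1,3);q=(P[:,:2]-O)*1000;cx=q@X;cy=q@Y;z=P[:,2]
k=(abs(cx)<40)&(z>.031)&(z<.041)&(cy>100)&(cy<160);print('board far end',np.percentile(cy[k],99))
k=(cx<-60)&(z>.046)&(z<.058)&(cy>-200)&(cy<-140)&(cx>-170);print('butt x',cx[k].min(),'y',cy[k].min(),cy[k].max())
E
```

```text
time: 53.78
contact_force: [0.4, -0.5, -0.5]
top 563 centre [641.2 -37.8] [59.2 55.1] 2.6 z 0.1243 plane [ 0.002 -0.011  0.124]
top 566 centre [637.3  62.3] [59.1 55.2] 4.7 z 0.1243 plane [0.009 0.001 0.124]
top 560 centre [630.7 161.5] [57.9 54.9] 3.7 z 0.1243 plane [0.02  0.003 0.124]
board far end 150.63217637475634
butt x -94.81552343664697 y -180.92896887959745 -150.59712003828147
```

View pics/fin.png

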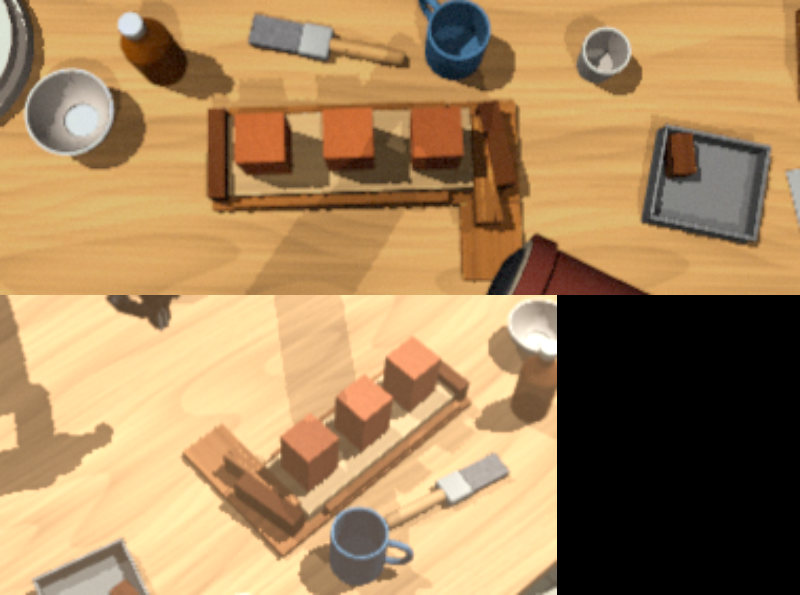

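The board is tight against the stop, the wedge is home, all tumblers hang level, the offcut is in the tray and the bystanders are untouched. Handing in.

```bash
python3 -c "
from plant import manip
print(manip.job_done())"
```

```text
the job is handed in; nothing more can be done
None
```

I handed the job in at about 54 s: the offcut is in the tray, all three tumblers hang upside down, one to a peg, and the wedge is jammed at 18.6 N with the board tight against the end stop; the handed-in call returned no verdict.

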